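# Put the washed vacuum filtration unit back together

## Robot

A 6-joint arm with a two-finger parallel gripper is mounted at the origin on the work surface. World frame = base frame: x ahead of the robot, y to its left, z up, the work surface at z = 0. Lengths are in m, angles in rad, forces in N, time in s.
With the tool pointing down it reaches from about 0.375 to 0.975 m from the base axis. Payload 3.8 kg.
Tool frame: the origin (TCP) lies midway between the tips of the shut fingers; the grasp point (between the pads) lies 19 mm behind it; z points along the fingers, y is the direction in which the jaws open and shut (so a half turn about z gives the same grasp; the last joint's range is limited). The gripper opens to 85 mm and grips with 20 to 120 N. Pads are 22 mm wide; open, the fingers measure 114 mm over their backs; the gripper's body (76 mm by 85 mm) begins 54 mm behind the grasp point. The pads swing forward as they close: fully open they stand 13 mm farther back than shut.
Start: joints at [1.268, 0.264, 1.604, -0, 1.274, -0.037], TCP at [0.177, 0.651, 0.231] pointing down, gripper open.
Joint ranges: [-2.63, 2.63], [-0.94, 2.18], [0.31, 2.57], [-1.31, 4.45], [0, 2.66], [-2.55, 2.55]. Speed limits (rad/s): [2.57, 2.57, 3.14, 3.14, 3.14, 3.14].

## Interface

Orientations are given as a rotation vector (axis times angle).
In Python, from workcell import bot gives the robot as it stands.
- The arm moves only by the tool drive_tool, never from a script. Its argument "steps" is a list of rows, each a list of 2 entries, a list of its own where there are three numbers: the shift along the tool's x, y, z in mm, then the turn about the tool's z in degrees. In form: [[[dx, dy, dz], twist], ...]. A call has 1 to 8 rows; each row shifts and turns the commanded pose from where the row before left it, along the tool's axes as they then stand; what a row does not reach is not made up. A row lasts 1/12 s, in which the tool goes at most 41.7 mm and 7.16 degrees, less where a joint would pass 70% of its speed; a pose out of reach is approached as far as the arm can. A call is refused whole if a number of a shift passes 41.7 or a number of a turn 7.16, either way. A call with a gripper value outside its range is refused whole. "jaw" is the opening, from 0 (shut) to 1 (fully open), set as the call begins (left out, the last holds). The fingers move at their own pace and stop on an object; "force" is the grip in N (left out, the last holds). Time passes only in rows, so rows that do not move let the fingers close. It gives the time, the measured TCP pose, the force and the opening at its end, in the units of the state.
- bot.read_state(): the state, without advancing time (a new reading comes with each control period).
- bot.read_camera(name): name is "side" or "top" or "wrist"; returns the picture (420x560x3 uint8, red, green, blue); there is no depth.
- bot.camera_info(name): a dict with "fx", "fy", "cx", "cy" (pixels), "position" and "attitude" of the camera in the world. Camera axes: x right, y down, z forward; pixel columns grow to the right and rows downward; lengths in m; the calibration is good to about 2 mm. The wrist camera is an equidistant fisheye: a pixel r from the principal point sees the ray r / f radians off the axis. A picture is of the moment at which its call begins: read the wrist's pose just before it. camera_info takes no time and is no camera call; for the wrist camera it gives the pose at the moment of the call.
- bot.finish_job(): hands the job in, once; it reports no verdict.
The state is a dict: "time": time; "q": joint angles; "joint_vel": joint speeds; "joint_torque": joint torques, N m; "tool_pos": TCP position; "tcp_rot": TCP orientation; "wrist_force": force on the tool from outside, world axes, zero at the start; "torque": the same for the moment, N m; "width": opening from 0.0 (shut) to 1.0 (fully open).
Only numpy, scipy, OpenCV 4.12 (cv2) and the standard library are available. Lean on these libraries where they do the work, as an engineer would, in place of code of your own. Each camera call takes 0.05 s, during which the arm holds its last target.

## Task

Put the washed vacuum filtration unit back together: seat the steel filter head in the port of the steel receiver, gently lay the brittle white sintered plate in the recess on top of the head, stand the funnel on the head around the plate, put the lid on the funnel, and close the neck of the plastic moisture trap with the rubber bung. Every part must be upright and fully home, let go of and at rest, and the reagent bottle, specimen cup and tube rack must be left where they stand.

Things in the scene. Friction and masses are not known exactly. Their poses are not given: they have to be found in the camera images.
- receiver_port (a point): Receiver, fixed to the bench: low stainless pot, 100 mm diameter and 46 mm high, with a neck 54 mm outside diameter rising to 75 mm above the bench and one short hose nozzle (30 mm above the bench, 32 mm long, along local +x). The point is the centre of the open port at the rim of the neck, 75 mm above the bench; the port is round, 38 mm bore, 29 mm deep; z up. It takes the stem of the filter head, whose dish then rests on the rim.
- trap_neck (a point): Moisture trap, fixed to the bench: ivory plastic flask, 76 mm diameter with a sloping shoulder and a neck of 52 mm outside diameter, and two opposite hose nozzles (along local +x and -x, 36 mm above the bench, 32 mm long). The point is the centre of the open neck at its rim, 80 mm above the bench; bore 42 mm, 24 mm deep; z up. It takes the rubber bung, whose wide top then rests on the rim.
- head_center (a point): Filter head, loose, about 0.22 kg: stainless, standing on its stem like a mushroom, 44 mm high in all. Below, a stem 20 mm long, tapering from 32 mm diameter at the foot to 35.6 mm; above it a dish of 60 mm diameter and 24 mm height with a round recess in its top, 49 mm diameter and 4 mm deep. The point is on its axis, half-way up: 22 mm above its foot, 2 mm above the underside of the dish, 22 mm below the top rim; z along its axis, up.
- plate_center (a point): Sintered plate, loose, about 40 g: plain white disc of brittle ceramic (set it down, do not drop it), 46 mm diameter, 12 mm thick, lying flat, both edges chamfered 2 mm. The point is its centre, 6 mm above its underside; z up. In place it lies in the recess of the filter head and stands 8 mm proud of the dish's rim.
- funnel_center (a point): Funnel, loose, about 0.11 kg: ivory plastic straight tube with thin grey graduation rings, open at both ends, 60 mm outside diameter, 50 mm bore, 90 mm high, standing upright (both ends alike). The point is on its axis, half-way up, 45 mm above its foot; z along its axis. In place it stands on the rim of the filter head's dish with the plate inside its foot.
- lid_center (a point): Lid, loose, about 50 g: ivory plastic, 33 mm high in all, lying right way up: a spigot of 44 mm diameter and 8 mm height below, a flange of 63 mm diameter and 5 mm thickness, and on top a round knob of 20 mm diameter and 20 mm height. The point is on its axis, half-way up, 16.5 mm above the foot of the spigot (8.5 mm above the flange's underside, 16.5 mm below the knob's top); z up. In place the spigot is inside the funnel's mouth and the flange rests on the funnel's rim.
- bung_center (a point): Rubber bung, loose, about 60 g: dull brown-red rubber, 40 mm high, standing narrow end down: a plug 18 mm high tapering from 33 mm diameter at the foot to 39 mm, below a head of 46 mm diameter and 22 mm height. The point is on its axis, half-way up, 20 mm above its foot; z up.
- reagent: Bystander: amber bottle with a white cap, 60 mm diameter, 105 mm high; origin at the centre of its underside. Leave it where it stands.
- cup: Bystander: specimen cup with a red cap, 52 mm diameter, 58 mm high; origin at the centre of its underside. Leave it where it stands.
- rack: Bystander: white tube rack, 66 by 150 mm, with purple-capped glass tubes standing in it, 83 mm high; origin at the centre of its underside, long side along its y. Leave it where it stands.
Things that resemble listed ones, but are neither listed nor needed, are in the scene too. Leave any turquoise or yellow look-alike of the part that bears bung_center alone.

How it is judged:
By the outcome, as a careful person would: the job done as asked, in the order asked, and still so for the second after the job is handed in, with the robot touching nothing.
It also fails if it takes over 106 s, if anything falls off the work surface, if the arm or the gripper's body presses on something with over 40 N, if the wrist force passes 120 N, or if a joint passes its speed limit or range.

## Working session

There is one attempt and no reset: what is moved stays moved. The work goes in short steps, Python scripts to look and compute and a tool call to move; the robot and the scene stay as the last step left them, time stands still between calls to the robot, and variables do not carry over. Pictures are saved under pics/ and viewed, and the job is handed in when it is done.

Besides the shell and the picture viewer there is one more tool, called after "Request:" as a command line: name --argument value ..., lists and objects as JSON in quotes. drive_tool: Moves the arm, as the interface text tells. Its arguments: {"type":"object","properties":{"steps":{"type":"array","items":{"type":"array"}},"jaw":{"type":"number"},"force":{"type":"number"}},"required":["steps"]}

```bash
ls; mkdir -p pics
python3 - <<'E'
from workcell import bot
import cv2
s=bot.read_state();print(s)
for n in("side","top","wrist"):
    print(n,bot.camera_info(n))
    cv2.imwrite(f"pics/{n}0.png",bot.read_camera(n)[:,:,::-1])
E
```

```text
pics
{'time': 0.0, 'q': array([ 1.26810157e+00,  2.64733963e-01,  1.60539587e+00,  1.06762306e-05,
        1.27370602e+00, -3.69015168e-02]), 'joint_vel': array([ 6.24249781e-04,  1.08638689e-03, -9.27987221e-04, -5.51027322e-04,
       -8.00242992e-04, -3.33034544e-05]), 'joint_torque': array([ 1.46910779e-04, -5.15107727e+01, -3.67315400e+01, -9.95313621e-05,
        1.28839316e-02,  3.27783437e-05]), 'tool_pos': array([0.17708294, 0.65058677, 0.22996315]), 'tcp_rot': array([-0.41623223, -3.11350258,  0.0034698 ]), 'wrist_force': array([-0.1879617 ,  1.07337436, -0.08402429]), 'torque': array([ 0.03582424, -0.01213813,  0.02620978]), 'width': 0.993688260856443}
side {'fx': 403.69206903315506, 'fy': 403.69206903315506, 'cx': 284.23637508340005, 'cy': 214.07964827304863, 'position': array([0.19753705, 0.57818413, 0.56858015]), 'attitude': array([-0.76012385,  2.44336635, -1.29951187])}
top {'fx': 400.05144427269653, 'fy': 400.05144427269653, 'cx': 279.8771618092905, 'cy': 204.2064322428738, 'position': array([ 0.4465339 , -0.00914186,  1.09491575]), 'attitude': array([-2.17223256,  2.15103582, -0.13972556])}
wrist {'fx': 325.19226210127806, 'fy': 325.19226210127806, 'cx': 280.677059114404, 'cy': 208.26212870327265, 'position': array([0.10377841, 0.67082654, 0.37408883]), 'attitude': array([2.29463028, 1.75256344, 0.26737391])}
```

View pics/top0.png

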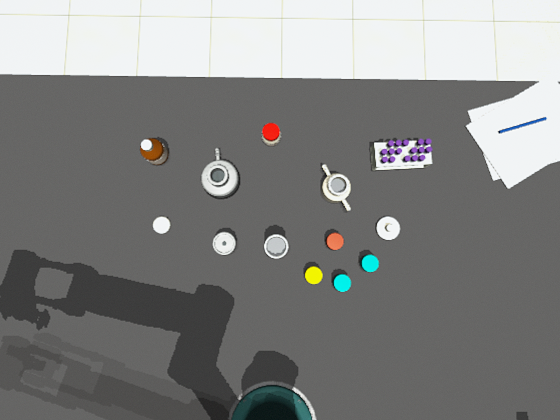

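View pics/side0.png

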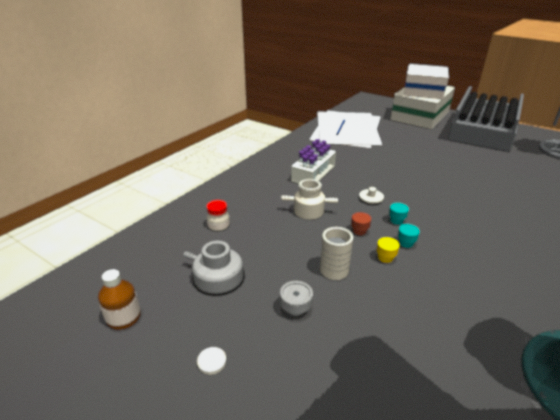

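View pics/wrist0.png

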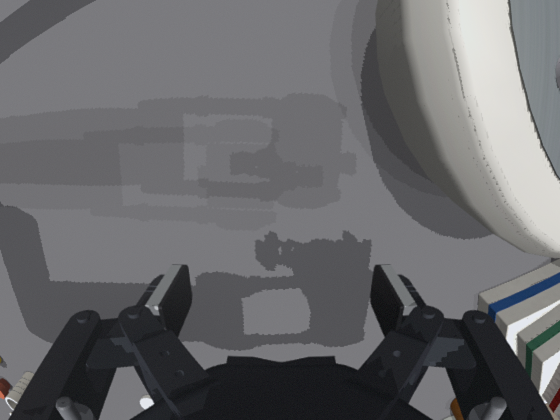

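```bash
cat > h.py <<'E'
import numpy as np,cv2
from scipy.spatial.transform import Rotation as R
from workcell import bot
def ray(info,u,v,fish=False):
    a=(u-info['cx'])/info['fx'];b=(v-info['cy'])/info['fy']
    if fish:
        r=np.hypot(a,b);k=np.sinc(r/np.pi);d=np.array([a*k,b*k,np.cos(r)])
    else: d=np.array([a,b,1.])
    return R.from_rotvec(info['attitude']).apply(d)
def onz(info,u,v,z,fish=False):
    d=ray(info,u,v,fish);p=np.array(info['position']);return p+d*(z-p[2])/d[2]
def proj(info,P,fish=False):
    d=R.from_rotvec(info['attitude']).inv().apply(np.array(P)-info['position'])
    if fish:
        t=np.arctan2(np.hypot(d[0],d[1]),d[2]);s=t/np.hypot(d[0],d[1])
    else: s=1/d[2]
    return np.array([info['cx']+info['fx']*d[0]*s,info['cy']+info['fy']*d[1]*s])
def circ(P):  # algebraic circle fit on world xy
    P=np.asarray(P);A=np.c_[2*P[:,:2],np.ones(len(P))];s=np.linalg.lstsq(A,(P[:,:2]**2).sum(1),rcond=None)[0]
    return s[0],s[1],np.sqrt(s[2]+s[0]**2+s[1]**2)
E
python3 - <<'E'
from h import *
im=cv2.imread('pics/top0.png');c=bot.camera_info('top');s=bot.camera_info('side')
P=dict(plate=(162,225,.012),head=(224,243,.044),funnel=(276,246,.09),bung=(335,241,.04),lid=(388,228,.033),port=(218,175,.075),trap=(339,184,.08),yellow=(314,275,.04),t1=(370,263,.04),t2=(342,283,.04),bottle=(147,145,.105),cup=(271,131,.058),rack=(404,150,.08))
for k,(u,v,z) in P.items():
    w=onz(c,u,v,z);print(k,w.round(3),'r',np.hypot(*w[:2]).round(3),'side px',proj(s,w).round(0))
cv2.imwrite('pics/topc.png',cv2.resize(im[120:300,140:420],None,fx=2.8,fy=2.8,interpolation=cv2.INTER_CUBIC))
E
```

```text
plate [0.52  0.302 0.012] r 0.601 side px [214. 357.]
head [0.472 0.129 0.044] r 0.489 side px [297. 291.]
funnel [ 0.465 -0.007  0.09 ] r 0.465 side px [338. 235.]
bung [ 0.48  -0.162  0.04 ] r 0.507 side px [362. 217.]
lid [ 0.516 -0.304  0.033] r 0.599 side px [373. 189.]
port [0.646 0.145 0.075] r 0.662 side px [217. 248.]
trap [ 0.625 -0.167  0.08 ] r 0.647 side px [311. 183.]
yellow [ 0.391 -0.106  0.04 ] r 0.406 side px [389. 243.]
t1 [ 0.424 -0.253  0.04 ] r 0.493 side px [400. 207.]
t2 [ 0.372 -0.179  0.04 ] r 0.412 side px [410. 229.]
bottle [0.716 0.322 0.105] r 0.785 side px [113. 274.]
cup [0.771 0.01  0.058] r 0.771 side px [217. 204.]
rack [ 0.717 -0.338  0.08 ] r 0.792 side px [314. 149.]
```

View pics/topc.png

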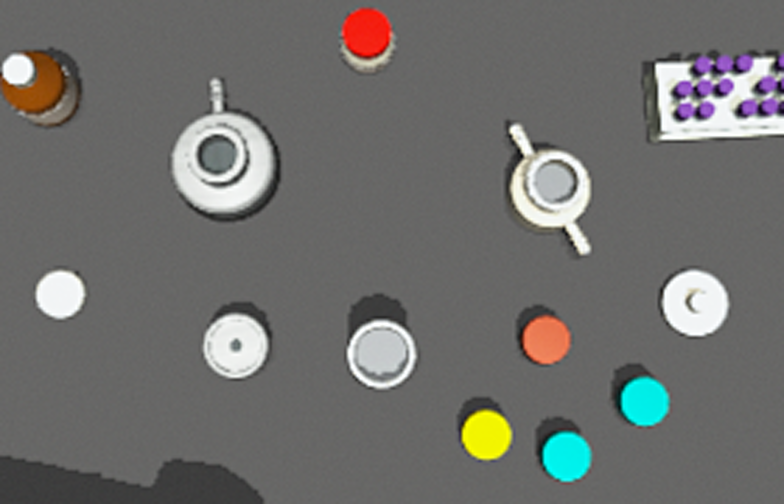

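```bash
cat >> h.py <<'E'
def axes(s): return R.from_rotvec(s['tcp_rot']).as_matrix()
def yaw(s):
    x=axes(s)[:,0];return np.degrees(np.arctan2(x[1],x[0]))  # dir of tool x in world; A=180, B=90
def plan(target,yawt=None,vmax=40,tmax=7,start=None):
    s=bot.read_state();M=axes(s);p=s['tool_pos'] if start is None else np.array(start)
    D=(np.array(target)-p)*1000
    # twist t about tool z (down) lowers world yaw by t
    T=0 if yawt is None else -((yawt-yaw(s)+180)%360-180)
    n=int(max(np.ceil(np.linalg.norm(D)/vmax),np.ceil(abs(T)/tmax),1))
    rows=[];
    for i in range(n):
        sh=M.T@(D/n);rows.append([[round(float(v),1) for v in sh],round(T/n,2)])
        M=M@R.from_rotvec([0,0,np.radians(T/n)]).as_matrix()
    print('n',n,'pos',p.round(4),'yaw',round(yaw(s),2),'D',D.round(1),'T',round(T,2))
    for i in range(0,n,8): print(rows[i:i+8])
def st():
    s=bot.read_state();print('t',round(s['time'],2),'pos',s['tool_pos'].round(4),'yaw',round(yaw(s),2),'tilt z',axes(s)[:,2].round(4),'F',s['wrist_force'].round(1),'w',round(s['width'],3),'q',s['q'].round(2))
E
python3 -c "
from h import *
plan([.472,.129,.15],90)
i=bot.camera_info('wrist');s=bot.read_state()
for d in (0,.1,.14): print(proj(i,s['tool_pos']+axes(s)[:,2]*d,True))
"
```

```text
n 16 pos [0.1771 0.6508 0.2303] yaw 164.77 D [ 294.9 -521.8  -80.3] T 74.77
[[[-26.3, -26.6, 5.1], np.float64(4.67)], [[-28.4, -24.4, 5.1], np.float64(4.67)], [[-30.3, -22.0, 5.1], np.float64(4.67)], [[-32.0, -19.4, 5.1], np.float64(4.67)], [[-33.5, -16.8, 5.1], np.float64(4.67)], [[-34.7, -14.0, 5.1], np.float64(4.67)], [[-35.8, -11.1, 5.1], np.float64(4.67)], [[-36.6, -8.2, 5.1], np.float64(4.67)]]
[[[-37.1, -5.2, 5.1], np.float64(4.67)], [[-37.4, -2.1, 5.1], np.float64(4.67)], [[-37.4, 0.9, 5.1], np.float64(4.67)], [[-37.2, 4.0, 5.1], np.float64(4.67)], [[-36.8, 7.0, 5.1], np.float64(4.67)], [[-36.1, 10.0, 5.1], np.float64(4.67)], [[-35.2, 12.9, 5.1], np.float64(4.67)], [[-34.0, 15.7, 5.1], np.float64(4.67)]]
[280.7020973  267.42465757]
[280.56365186 207.64424244]
[280.53348285 194.47057701]
```

Request:
drive_tool --steps '[[[-26.3,-26.6,5.1],4.67],[[-28.4,-24.4,5.1],4.67],[[-30.3,-22.0,5.1],4.67],[[-32.0,-19.4,5.1],4.67],[[-33.5,-16.8,5.1],4.67],[[-34.7,-14.0,5.1],4.67],[[-35.8,-11.1,5.1],4.67],[[-36.6,-8.2,5.1],4.67]]' --jaw 1 --force 30

```text
time: 0.82
tool_pos: [0.325, 0.3887, 0.19]
tcp_rot: [1.397, 2.814, -0.0]
wrist_force: [1.3, 0.3, 1.0]
width: 1.001
```

Request:
drive_tool --steps '[[[-37.1,-5.2,5.1],4.67],[[-37.4,-2.1,5.1],4.67],[[-37.4,0.9,5.1],4.67],[[-37.2,4.0,5.1],4.67],[[-36.8,7.0,5.1],4.67],[[-36.1,10.0,5.1],4.67],[[-35.2,12.9,5.1],4.67],[[-34.0,15.7,5.1],4.67]]'

```text
time: 1.48
tool_pos: [0.4726, 0.1279, 0.1494]
tcp_rot: [2.225, 2.218, 0.0]
wrist_force: [-0.3, 0.5, -0.9]
width: 1.003
```

```bash
python3 -c "
from h import *
st();i=bot.camera_info('wrist');im=bot.read_camera('wrist');np.save('w1.npy',im);np.save('w1i.npy',i,allow_pickle=True)
cv2.imwrite('pics/w1.png',im[:,:,::-1]);st()
for k,p in dict(head=(.472,.129,.044),port=(.646,.145,.075),plate=(.52,.302,.012)).items(): print(k,proj(i,p,True))
"
```

```text
t 1.48 pos [0.4726 0.1279 0.1494] yaw 89.82 tilt z [ 1.e-04  1.e-04 -1.e+00] F [-0.3  0.5 -0.9] w 1.003 q [ 0.21 -0.02  2.08  0.    1.08  0.22]
t 1.53 pos [0.4753 0.1226 0.1486] yaw 89.47 tilt z [ 0.0017 -0.0046 -1.    ] F [ 2.5 -3.5 -1.1] w 1.002 q [ 0.21 -0.02  2.08 -0.01  1.08  0.22]
head [279.30688408 204.96668081]
port [492.91168875 196.82730222]
plate [334.25889301   2.53250739]
```

View pics/w1.png

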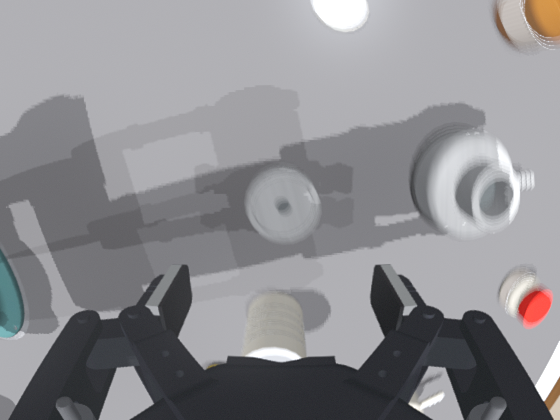

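Request:
drive_tool --steps '[[[0,0,0],0],[[0,0,0],0]]'

```text
time: 1.7
tool_pos: [0.472, 0.1291, 0.1493]
tcp_rot: [-2.222, -2.22, 0.001]
wrist_force: [-0.2, -0.1, -0.8]
width: 0.999
```

```bash
python3 -c "
from h import *
st();i=bot.camera_info('wrist');im=bot.read_camera('wrist');np.save('w1.npy',im);np.save('w1i.npy',i,allow_pickle=True)
a=cv2.resize(im[150:260,230:340],None,fx=3.5,fy=3.5,interpolation=cv2.INTER_CUBIC)
b=cv2.resize(im[120:250,400:530],None,fx=3.,fy=3,interpolation=cv2.INTER_CUBIC)[:385]
cv2.imwrite('pics/w2.png',np.hstack([a,b])[:,:,::-1]);st()
"
```

```text
t 1.7 pos [0.472  0.1291 0.1493] yaw 89.95 tilt z [-1.2e-03  2.0e-04 -1.0e+00] F [-0.2 -0.1 -0.8] w 0.999 q [ 0.22 -0.02  2.08  0.    1.08  0.22]
t 1.75 pos [0.4718 0.1299 0.1495] yaw 90.05 tilt z [-8.e-04  3.e-04 -1.e+00] F [-0.6 -0.3 -0.5] w 1.002 q [ 0.22 -0.02  2.08  0.    1.08  0.22]
```

View pics/w2.png

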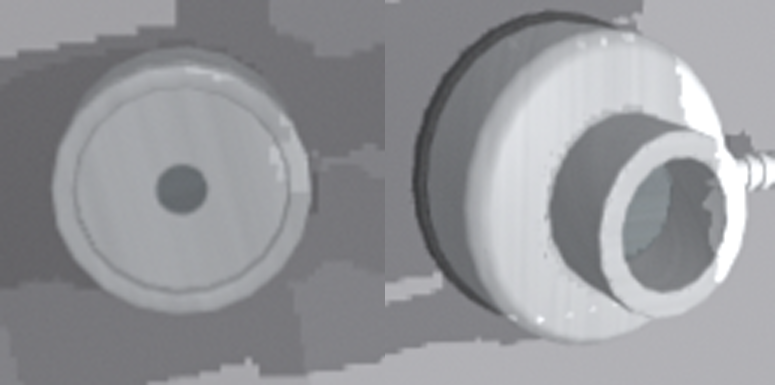

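```bash
python3 -c "
from h import *
i=np.load('w1i.npy',allow_pickle=True).item()
u=(182.5+.5)/3.5-.5+230;v=(190.5+.5)/3.5-.5+150
h=onz(i,u,v,.044,True);print('head',h)
for x,y in((75,190),(290,190),(182,88),(182,293)):
  q=onz(i,(x+.5)/3.5-.5+230,(y+.5)/3.5-.5+150,.044,True);print('r',np.linalg.norm(q-h).round(4))
P=[onz(i,(x-385+.5)/3-.5+400,(y+.5)/3-.5+120,.075,True) for x,y in((600,245),(615,185),(650,145),(700,133),(620,290),(655,318),(700,300),(735,262))]
print('port',circ(P))
plan([h[0],h[1],.06]); 
"
```

```text
head [0.47327313 0.13096923 0.044     ]
r 0.0246
r 0.0247
r 0.0239
r 0.0252
port (np.float64(0.6496331657351828), np.float64(0.14842744377275935), np.float64(0.026254365134825538))
n 3 pos [0.4718 0.1299 0.1495] yaw 90.05 D [  1.4   1.1 -89.5] T 0
[[[0.4, 0.5, 29.8], 0.0], [[0.4, 0.5, 29.8], 0.0], [[0.4, 0.5, 29.8], 0.0]]
```

Request:
drive_tool --steps '[[[0.4,0.5,35],0],[[0.4,0.5,35],0],[[0.4,0.4,35],0],[[0,0,25],0],[[0,0,9],0],[[0,0,0],0]]'

```text
time: 2.25
tool_pos: [0.4705, 0.1316, 0.0083]
tcp_rot: [-2.215, -2.223, 0.008]
wrist_force: [0.1, 0.1, 0.1]
width: 0.998
```

Request:
drive_tool --steps '[[[0,0,0],0],[[0,0,0],0],[[0,0,0],0],[[0,0,0],0],[[0,0,0],0],[[0,0,0],0]]' --jaw 0 --force 30

```text
time: 2.75
tool_pos: [0.4754, 0.1317, 0.013]
tcp_rot: [2.22, 2.221, 0.006]
wrist_force: [-2.1, 2.2, 6.9]
width: 0.691
```

```bash
python3 -c "
from h import *
st()"
```

```text
t 2.75 pos [0.4754 0.1317 0.013 ] yaw 90.03 tilt z [ 0.0036  0.0016 -1.    ] F [-2.1  2.2  6.9] w 0.691 q [0.22 0.17 2.17 0.   0.8  0.22]
```

Request:
drive_tool --steps '[[[0,0,0],0],[[0,0,0],0],[[0,0,0],0],[[0,0,0],-7],[[0,0,0],-7],[[0,0,0],-7],[[0,0,0],-7],[[0,0,0],-7]]' --jaw 0.88

```text
time: 3.42
tool_pos: [0.4737, 0.1307, 0.0107]
tcp_rot: [1.441, 2.791, -0.0]
wrist_force: [-0.5, -1.0, 0.7]
width: 0.883
```

Request:
drive_tool --steps '[[[0,0,0],-7],[[0,0,0],-7],[[0,0,0],-7],[[0,0,0],-7],[[0,0,0],-7],[[0,0,0],-7],[[0,0,0],-7],[[0,0,0],-6]]'

```text
time: 4.08
tool_pos: [0.4737, 0.1307, 0.0106]
tcp_rot: [-0.011, 3.142, -0.0]
wrist_force: [0.2, -0.5, -0.1]
width: 0.878
```

Request:
drive_tool --steps '[[[0,0,0],0],[[0,0,0],0],[[0,0,0],0],[[0,0,0],0],[[0,0,0],0],[[0,0,0],0]]' --jaw 0 --force 45

```text
time: 4.58
tool_pos: [0.474, 0.1309, 0.011]
tcp_rot: [-0.0, 3.141, -0.0]
wrist_force: [-0.1, -0.7, 4.0]
width: 0.689
```

```bash
python3 -c "
from h import *
st()"
```

```text
t 4.58 pos [0.474  0.1309 0.011 ] yaw -180.0 tilt z [ 7.e-04 -0.e+00 -1.e+00] F [-0.1 -0.7  4. ] w 0.689 q [ 0.22  0.17  2.17 -0.    0.79 -1.35]
```

```bash
python3 -c "
from h import *
plan([.650,.07,.15],90,start=[.474,.1309,.071])"
```

```text
n 13 pos [0.474  0.1309 0.071 ] yaw -180.0 D [176.  -60.9  79. ] T 90.0
[[[-13.5, -4.7, -6.1], np.float64(6.92)], [[-14.0, -3.0, -6.1], np.float64(6.92)], [[-14.3, -1.3, -6.1], np.float64(6.92)], [[-14.3, 0.4, -6.1], np.float64(6.92)], [[-14.2, 2.1, -6.1], np.float64(6.92)], [[-13.8, 3.8, -6.1], np.float64(6.92)], [[-13.2, 5.5, -6.1], np.float64(6.92)], [[-12.5, 7.0, -6.1], np.float64(6.92)]]
[[[-11.5, 8.5, -6.1], np.float64(6.92)], [[-10.4, 9.8, -6.1], np.float64(6.92)], [[-9.2, 11.0, -6.1], np.float64(6.92)], [[-7.8, 12.0, -6.1], np.float64(6.92)], [[-6.3, 12.9, -6.1], np.float64(6.92)]]
```

Request:
drive_tool --steps '[[[0,0,-20],0],[[0,0,-40],0]]'

```text
time: 4.75
tool_pos: [0.4676, 0.1296, 0.0655]
tcp_rot: [0.0, -3.128, 0.004]
wrist_force: [-0.0, -0.7, -2.2]
width: 0.686
```

Request:
drive_tool --steps '[[[-13.5,-4.7,-9],6.92],[[-14.0,-3.0,-9],6.92],[[-14.3,-1.3,-9],6.92],[[-14.3,0.4,-9],6.92],[[-14.2,2.1,-9],6.92],[[-13.8,3.8,-9],6.92],[[-13.2,5.5,-9],6.92],[[-12.5,7.0,-9],6.92]]'

```text
time: 5.42
tool_pos: [0.5814, 0.0932, 0.1417]
tcp_rot: [-1.466, -2.776, 0.002]
wrist_force: [0.2, -0.3, -1.6]
width: 0.687
```

Request:
drive_tool --steps '[[[-11.5,8.5,-6.1],6.92],[[-10.4,9.8,0],6.92],[[-9.2,11.0,0],6.92],[[-7.8,12.0,0],6.92],[[-6.3,12.9,0],6.92],[[0,0,0],0],[[0,0,0],0],[[0,0,0],0]]'

```text
time: 6.08
tool_pos: [0.6483, 0.0703, 0.1475]
tcp_rot: [-2.216, -2.224, 0.003]
wrist_force: [-0.3, -0.1, -2.4]
width: 0.687
```

```bash
python3 -c "
from h import *
st();i=bot.camera_info('wrist');im=bot.read_camera('wrist');np.save('w3.npy',im);np.save('w3i.npy',i,allow_pickle=True)
st();p=proj(i,(.6496,.1484,.075),True);print(p);x0,y0=int(p[0])-75,int(p[1])-75;print(x0,y0)
x0=max(x0,0);y0=max(y0,0)
b=cv2.resize(im[y0:y0+150,x0:x0+150],None,fx=4,fy=4,interpolation=cv2.INTER_CUBIC)
cv2.imwrite('pics/w3.png',im[:,:,::-1]);cv2.imwrite('pics/w3c.png',b[:,:,::-1])
"
```

```text
t 6.08 pos [0.6483 0.0703 0.1475] yaw 90.2 tilt z [-2.9e-03  1.0e-04 -1.0e+00] F [-0.3 -0.1 -2.4] w 0.687 q [0.07 0.28 1.74 0.   1.12 0.07]
t 6.13 pos [0.6482 0.0704 0.1478] yaw 90.2 tilt z [-0.0024  0.     -1.    ] F [-0.4 -0.8 -1.7] w 0.686 q [0.07 0.28 1.74 0.   1.12 0.07]
[282.6663293 107.1040596]
207 32
```

View pics/w3.png

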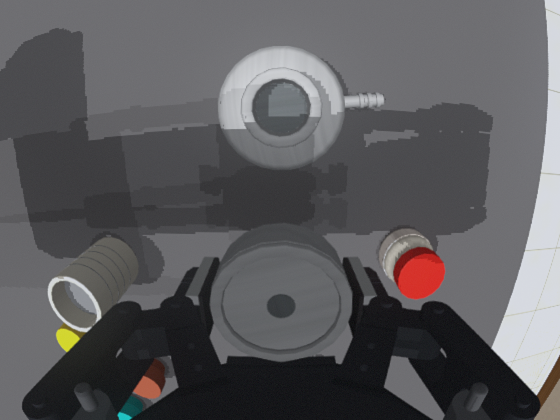

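View pics/w3c.png

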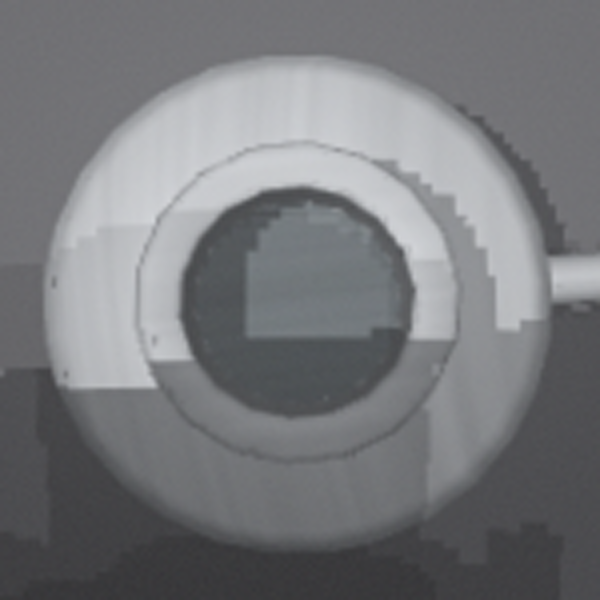

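```bash
python3 -c "
from h import *
i=np.load('w3i.npy',allow_pickle=True).item()
p=onz(i,281.0,107.1,.075,True);print(p)
for du,dv in((28.9,0),(-28.9,0),(0,-28.5),(0,28.5)): print(np.linalg.norm(onz(i,281+du,107.1+dv,.075,True)-p).round(4))
im=np.load('w3.npy');print(onz(i,281,306,.1475+.033,True))
print(circ([onz(i,u,v,.1475+.033,True) for u,v in((221,306),(340,306),(281,245),(281,354))]))
plan([p[0],p[1],.15])
"
```

```text
[0.64850826 0.14839872 0.075     ]
0.019
0.019
0.019
0.019
[0.6489438  0.07011662 0.1805    ]
(np.float64(0.6487325741266939), np.float64(0.07032784373480705), np.float64(0.026011622995855372))
n 2 pos [0.6482 0.0704 0.1478] yaw 90.2 D [ 0.3 78.   2.2] T 0
[[[39.0, 0.3, -1.1], 0.0], [[39.0, 0.3, -1.1], 0.0]]
```

Request:
drive_tool --steps '[[[20,0.2,0],0],[[38,0.2,0],0],[[20,0.1,10],0],[[0,0,25],0],[[0,0,15],0],[[0,0,0],0],[[0,0,0],0]]'

```text
time: 6.72
tool_pos: [0.648, 0.1483, 0.0974]
tcp_rot: [-2.217, -2.223, 0.005]
wrist_force: [0.4, -0.3, -2.1]
width: 0.687
```

```bash
python3 -c "
from h import *
st();plan([.6485,.1484,.068])
"
```

```text
t 6.72 pos [0.648  0.1483 0.0974] yaw 90.17 tilt z [-3.6e-03 -7.0e-04 -1.0e+00] F [ 0.4 -0.3 -2.1] w 0.687 q [0.19 0.35 1.75 0.   1.05 0.18]
n 1 pos [0.648  0.1483 0.0974] yaw 90.17 D [  0.5   0.1 -29.4] T 0
[[[0.1, 0.6, 29.4], 0.0]]
```

Request:
drive_tool --steps '[[[0,0.4,10],0],[[0,0,10],0],[[0,0,7],0],[[0,0,3],0],[[0,0,1],0],[[0,0,0],0]]'

```text
time: 7.22
tool_pos: [0.6533, 0.1496, 0.0833]
tcp_rot: [2.218, 2.221, 0.01]
wrist_force: [-28.8, -1.9, 60.6]
width: 0.687
```

```bash
python3 -c "
from h import *
st()
"
```

```text
t 7.22 pos [0.6533 0.1496 0.0833] yaw 90.07 tilt z [ 0.0066  0.0027 -1.    ] F [-28.8  -1.9  60.6] w 0.687 q [0.19 0.37 1.75 0.   1.01 0.19]
```

Request:
drive_tool --steps '[[[0,0,-10],0],[[0,0,-15],0],[[0,0,-15],0],[[0,0,0],0],[[0,0,0],0]]'

```text
time: 7.63
tool_pos: [0.6519, 0.1481, 0.1095]
tcp_rot: [2.219, 2.221, 0.005]
wrist_force: [-0.4, 0.2, -2.2]
width: 0.685
```

```bash
python3 -c "
from h import *
st();i=bot.camera_info('wrist');im=bot.read_camera('wrist')
cv2.imwrite('pics/w4.png',im[:,:,::-1])
im=bot.read_camera('side');cv2.imwrite('pics/s4.png',cv2.resize(im[130:330,130:390],None,fx=3,fy=3,interpolation=cv2.INTER_CUBIC)[:,:,::-1])
"
```

```text
t 7.63 pos [0.6519 0.1481 0.1095] yaw 90.07 tilt z [ 4.1e-03  8.0e-04 -1.0e+00] F [-0.4  0.2 -2.2] w 0.685 q [0.19 0.34 1.73 0.   1.06 0.18]
```

View pics/w4.png

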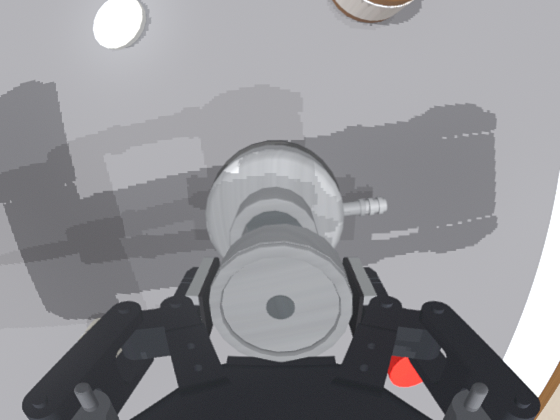

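View pics/s4.png

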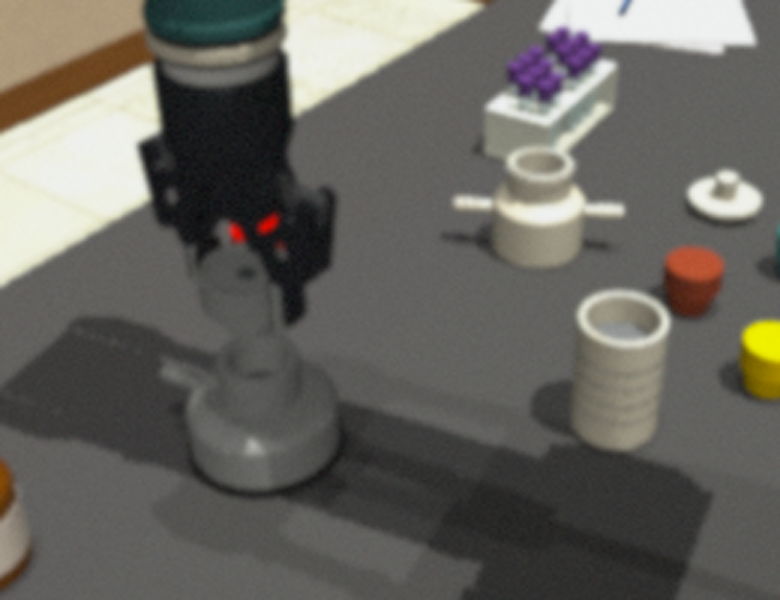

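Request:
drive_tool --steps '[[[0,0,0],0],[[0,0,0],0],[[0,0,0],0]]'

```text
time: 7.98
tool_pos: [0.6497, 0.148, 0.1064]
tcp_rot: [-2.219, -2.222, 0.003]
wrist_force: [0.6, 0.5, -3.1]
width: 0.688
```

```bash
python3 -c "
from h import *
st();i=bot.camera_info('wrist');im=bot.read_camera('wrist');np.save('w5.npy',im);np.save('w5i.npy',i,allow_pickle=True)
cv2.imwrite('pics/w5.png',cv2.resize(im[120:380,180:380],None,fx=3,fy=3,interpolation=cv2.INTER_CUBIC)[:600,:,::-1])
"
```

```text
t 7.98 pos [0.6497 0.148  0.1064] yaw 90.09 tilt z [-2.1e-03 -4.0e-04 -1.0e+00] F [ 0.6  0.5 -3.1] w 0.688 q [0.19 0.35 1.74 0.   1.06 0.19]
```

View pics/w5.png

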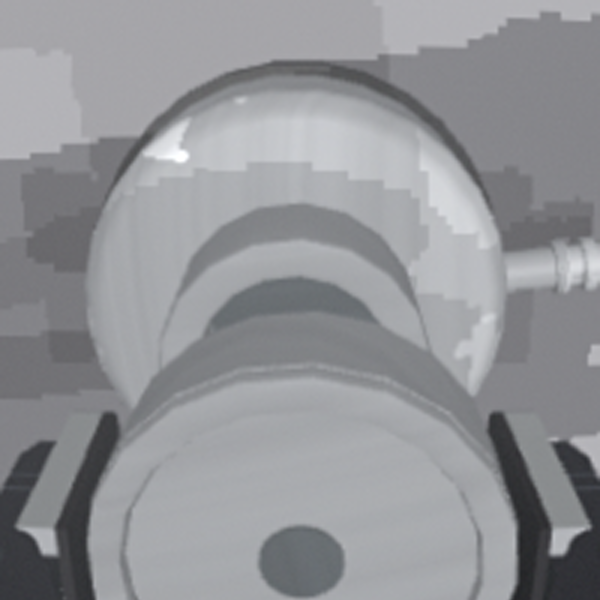

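Request:
drive_tool --steps '[[[0.4,-0.8,3],0],[[0,0,3],0],[[0,0,3],0],[[0,0,0],0],[[0,0,0],0],[[0,0,0],0],[[0,0,0],0],[[0,0,0],0]]'

```text
time: 8.7
tool_pos: [0.6498, 0.1486, 0.099]
tcp_rot: [2.219, 2.223, 0.001]
wrist_force: [1.2, -0.3, -1.6]
width: 0.692
```

```bash
python3 -c "
from h import *
st();i=bot.camera_info('wrist');im=bot.read_camera('wrist')
cv2.imwrite('pics/w6.png',cv2.resize(im[120:380,180:380],None,fx=3,fy=3,interpolation=cv2.INTER_CUBIC)[:600,:,::-1]);st()
"
```

```text
t 8.7 pos [0.6498 0.1486 0.099 ] yaw 90.09 tilt z [ 5.e-04  1.e-04 -1.e+00] F [ 1.2 -0.3 -1.6] w 0.692 q [ 0.19  0.35  1.74 -0.    1.04  0.19]
t 8.75 pos [0.6498 0.1486 0.0991] yaw 90.09 tilt z [ 5.e-04  1.e-04 -1.e+00] F [ 0.5  0.1 -2.4] w 0.687 q [ 0.19  0.35  1.74 -0.    1.04  0.19]
```

View pics/w6.png

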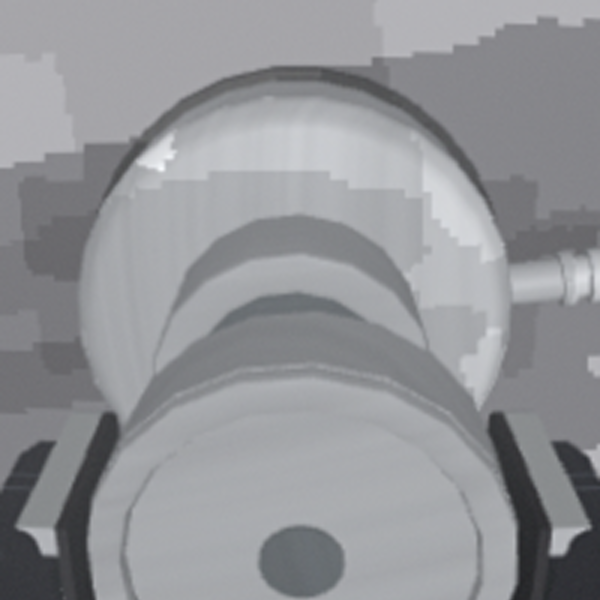

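Request:
drive_tool --steps '[[[0,-1.5,3],0],[[0,0,3],0],[[0,0,3],0],[[0,0,3],0],[[0,0,2],0],[[0,0,2],0],[[0,0,2],0],[[0,0,2],0]]'

```text
time: 9.42
tool_pos: [0.6481, 0.1486, 0.0786]
tcp_rot: [-2.22, -2.223, -0.0]
wrist_force: [0.3, -0.3, -2.4]
width: 0.69
```

```bash
python3 -c "
from h import *
st()
"
```

```text
t 9.42 pos [0.6481 0.1486 0.0786] yaw 90.09 tilt z [-0.  0. -1.] F [ 0.3 -0.3 -2.4] w 0.69 q [0.19 0.37 1.76 0.   1.01 0.19]
```

Entering free of force. Continue.

Request:
drive_tool --steps '[[[0,0,2.5],0],[[0,0,2.5],0],[[0,0,2],0],[[0,0,2],0],[[0,0,1.5],0],[[0,0,1],0],[[0,0,0],0]]'

```text
time: 10.0
tool_pos: [0.648, 0.1487, 0.067]
tcp_rot: [-2.22, -2.223, 0.0]
wrist_force: [-0.1, 0.8, -3.5]
width: 0.687
```

```bash
python3 -c "
from h import *
st()
"
```

```text
t 10.0 pos [0.648  0.1487 0.067 ] yaw 90.09 tilt z [-3.e-04  1.e-04 -1.e+00] F [-0.1  0.8 -3.5] w 0.687 q [0.19 0.38 1.77 0.   0.99 0.19]
```

Request:
drive_tool --steps '[[[0,0,1],0],[[0,0,1],0],[[0,0,1],0],[[0,0,0],0]]'

```text
time: 10.33
tool_pos: [0.6482, 0.1488, 0.0657]
tcp_rot: [-2.22, -2.223, -0.0]
wrist_force: [-3.5, 0.2, 4.9]
width: 0.686
```

```bash
python3 -c "
from h import *
st()
"
```

```text
t 10.33 pos [0.6482 0.1488 0.0657] yaw 90.1 tilt z [ 2.e-04  2.e-04 -1.e+00] F [-3.5  0.2  4.9] w 0.686 q [0.19 0.39 1.77 0.   0.99 0.19]
```

Request:
drive_tool --steps '[[[0,0,0],0],[[0,0,0],0],[[0,0,0],0],[[0,0,0],0],[[0,0,-10],0],[[0,0,-25],0],[[0,0,-25],0],[[0,0,-25],0]]' --jaw 1

```text
time: 11.0
tool_pos: [0.6478, 0.1484, 0.1504]
tcp_rot: [-2.219, -2.223, 0.001]
wrist_force: [-0.8, 1.5, 0.0]
width: 0.999
```

Request:
drive_tool --steps '[[[0,0,0],0],[[0,0,0],0],[[0,0,0],0],[[0,0,0],0],[[0,0,0],0],[[0,0,0],0]]'

```text
time: 11.5
tool_pos: [0.6471, 0.1484, 0.1477]
tcp_rot: [-2.219, -2.222, 0.004]
wrist_force: [0.5, -0.1, 0.2]
width: 0.998
```

```bash
python3 -c "
from h import *
st();i=bot.camera_info('wrist');im=bot.read_camera('wrist');np.save('w7.npy',im);np.save('w7i.npy',i,allow_pickle=True)
p=proj(i,(.648,.1487,.099),True);print(p)
cv2.imwrite('pics/w7.png',im[:,:,::-1]);x0,y0=int(p[0])-65,int(p[1])-65;print(x0,y0)
cv2.imwrite('pics/w7c.png',cv2.resize(im[y0:y0+130,x0:x0+130],None,fx=4,fy=4,interpolation=cv2.INTER_CUBIC)[:,:,::-1]);st()
"
```

```text
t 11.5 pos [0.6471 0.1484 0.1477] yaw 90.1 tilt z [-2.7e-03 -6.0e-04 -1.0e+00] F [ 0.5 -0.1  0.2] w 0.998 q [ 0.19  0.31  1.71 -0.    1.13  0.19]
[281.55430293 231.8636494 ]
216 166
t 11.55 pos [0.6473 0.1484 0.1479] yaw 90.09 tilt z [-2.3e-03 -5.0e-04 -1.0e+00] F [ 0.3  0.5 -0.2] w 0.995 q [ 0.19  0.31  1.71 -0.    1.13  0.19]
```

View pics/w7.png

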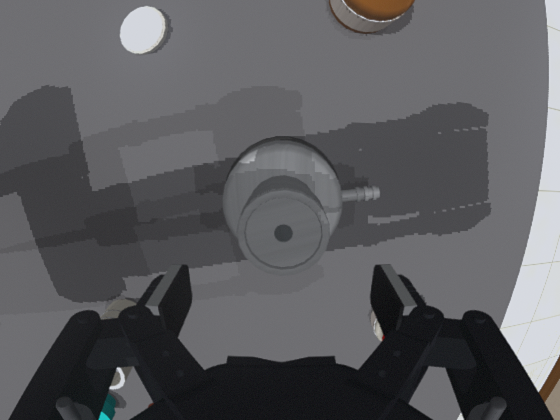

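View pics/w7c.png

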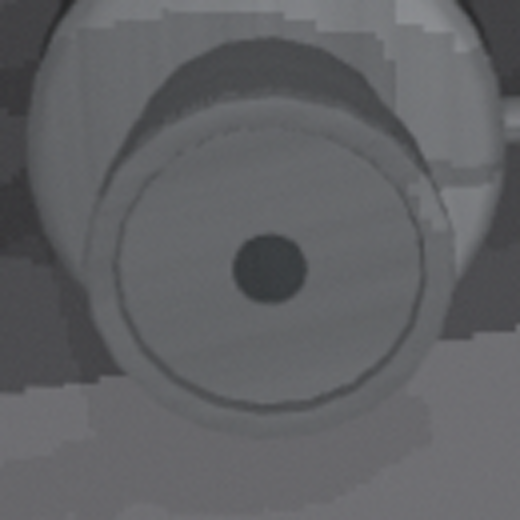

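```bash
python3 -c "
from h import *
i=np.load('w7i.npy',allow_pickle=True).item();im=np.load('w7.npy')
print('hole',onz(i,283.1,232.9,.095,True))
P=[onz(i,(x+.5)/4-.5+216,(y+.5)/4-.5+166,.099,True) for x,y in((117,268),(424,268),(270,125),(270,411))];print(circ(P))
m=(im[:80,90:200].min(2)>170).astype(np.uint8)
c=max(cv2.findContours(m,0,2)[0],key=cv2.contourArea)
top=c[:,0,:]+[90,0]
print(cv2.fitEllipse(top),len(top))
P=[onz(i,u,v,.010,True) for u,v in top];print('plate',circ(P))
plan([*circ(P)[:2],.10],90)
"
```

```text
hole [0.64900934 0.14639583 0.095     ]
(np.float64(0.6490980043370388), np.float64(0.14709466328701307), np.float64(0.024627137984848054))
((142.0349578857422, 29.454301834106445), (40.62439727783203, 49.33094024658203), 37.82501220703125) 70
plate (np.float64(0.5211422899453124), np.float64(0.30606206698422095), np.float64(0.022466024473630185))
n 6 pos [0.6473 0.1484 0.1479] yaw 90.09 D [-126.2  157.7  -47.9] T 0.09
[[[26.3, -21.0, 8.0], np.float64(0.02)], [[26.3, -21.0, 8.0], np.float64(0.02)], [[26.3, -21.0, 8.0], np.float64(0.02)], [[26.3, -21.0, 8.0], np.float64(0.02)], [[26.3, -21.0, 8.0], np.float64(0.02)], [[26.3, -21.0, 8.0], np.float64(0.02)]]
```

Request:
drive_tool --steps '[[[20,-16,8],0],[[30,-24,10],0],[[30,-24,15],0],[[30,-24,15],0],[[28,-22,15],0],[[20,-16,10],0],[[0,0,0],0],[[0,0,0],0]]'

```text
time: 12.22
tool_pos: [0.52, 0.3069, 0.0748]
tcp_rot: [-2.216, -2.226, 0.004]
wrist_force: [0.2, 0.5, -0.3]
width: 0.998
```

Request:
drive_tool --steps '[[[0,0,5],0],[[0,0,5],0],[[0,0,0],0],[[0,0,0],0],[[0,0,0],0]]' --jaw 0.8

```text
time: 12.63
tool_pos: [0.5226, 0.3057, 0.0665]
tcp_rot: [2.221, 2.221, 0.001]
wrist_force: [0.2, 1.0, -0.2]
width: 0.8
```

```bash
python3 -c "
from h import *
st();i=bot.camera_info('wrist');im=bot.read_camera('wrist');np.save('w8.npy',im);np.save('w8i.npy',i,allow_pickle=True)
cv2.imwrite('pics/w8.png',im[:,:,::-1])
x0,y0=200,130
m=(im[130:330,200:370].min(2)>150).astype(np.uint8)
c=max(cv2.findContours(m,0,2)[0],key=cv2.contourArea)
top=c[:,0,:]+[200,130];print(cv2.fitEllipse(top))
P=[onz(i,u,v,.012,True) for u,v in top];print('plate',circ(P));plan([*circ(P)[:2],.002],90)
"
```

```text
t 12.63 pos [0.5226 0.3057 0.0665] yaw 90.01 tilt z [ 4.e-04  1.e-04 -1.e+00] F [ 0.2  1.  -0.2] w 0.8 q [ 0.49  0.29  1.9  -0.    0.95  0.49]
((229.69776916503906, 207.9703369140625), (129.5782928466797, 250.26953125), 66.7393798828125)
plate (np.float64(0.5029606403061042), np.float64(0.33164716972513664), np.float64(0.05589552674579193))
n 2 pos [0.5226 0.3058 0.0666] yaw 90.02 D [-19.6  25.8 -64.6] T 0.02
[[[12.9, -9.8, 32.3], np.float64(0.01)], [[12.9, -9.8, 32.3], np.float64(0.01)]]
```

View pics/w8.png

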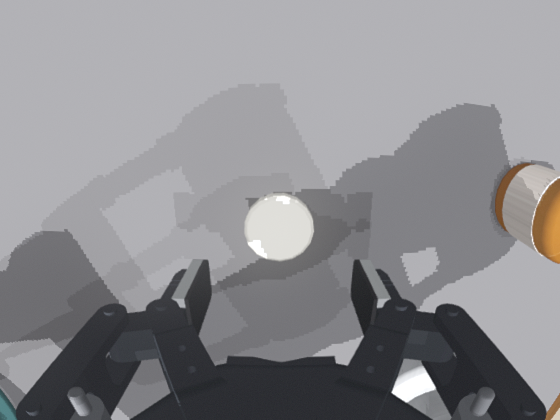

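```bash
python3 -c "
from h import *
i=np.load('w8i.npy',allow_pickle=True).item();print(onz(i,279,227,.008,True),onz(i,245,227,.008,True),onz(i,313,227,.008,True))
"
```

```text
[0.52197507 0.30564673 0.008     ] [0.49926594 0.30560798 0.008     ] [0.54466136 0.305588   0.008     ]
```

Request:
drive_tool --steps '[[[0,-0.5,14],0],[[0,0,14],0],[[0,0,12],0],[[0,0,10],0],[[0,0,6],0],[[0,0,4],0],[[0,0,2],0],[[0,0,0],0]]'

```text
time: 13.35
tool_pos: [0.5213, 0.3063, 0.004]
tcp_rot: [-2.22, -2.223, 0.001]
wrist_force: [-0.6, 0.6, -0.2]
width: 0.801
```

Request:
drive_tool --steps '[[[0,0,0.5],0],[[0,0,0],0],[[0,0,0],0],[[0,0,0],0]]'

```text
time: 13.68
tool_pos: [0.5217, 0.3066, 0.0043]
tcp_rot: [2.219, 2.223, 0.001]
wrist_force: [0.4, 0.3, 0.3]
width: 0.802
```

```bash
python3 -c "
from h import *
st();im=bot.read_camera('wrist');cv2.imwrite('pics/w9.png',im[:,:,::-1])
"
```

```text
t 13.68 pos [0.5217 0.3066 0.0043] yaw 90.09 tilt z [ 8.e-04  4.e-04 -1.e+00] F [0.4 0.3 0.3] w 0.802 q [0.49 0.37 1.93 0.   0.84 0.49]
```

View pics/w9.png

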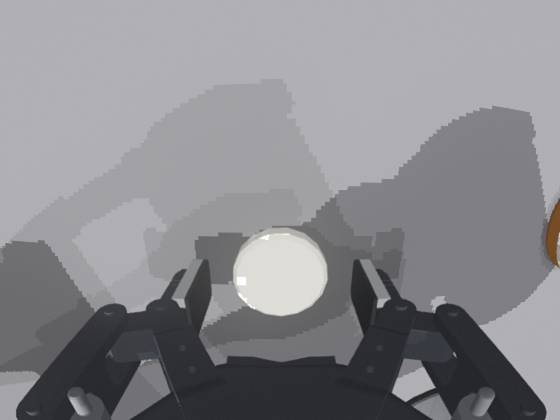

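Request:
drive_tool --steps '[[[-0.6,0,1],0],[[0,0,1],0],[[0,0,0],0],[[0,0,0],0],[[0,0,0],0],[[0,0,0],0],[[0,0,0],0],[[0,0,0],0]]' --jaw 0.3 --force 20

```text
time: 14.4
tool_pos: [0.5215, 0.3058, 0.0021]
tcp_rot: [2.22, 2.223, 0.0]
wrist_force: [-0.8, -0.8, 5.0]
width: 0.522
```

```bash
python3 -c "
from h import *
st();im=bot.read_camera('wrist');cv2.imwrite('pics/w10.png',cv2.resize(im[180:380,150:410],None,fx=3,fy=3)[:,:,::-1])
"
```

```text
t 14.4 pos [0.5215 0.3058 0.0021] yaw 90.09 tilt z [ 3.e-04  0.e+00 -1.e+00] F [-0.8 -0.8  5. ] w 0.522 q [ 0.49  0.37  1.94 -0.    0.84  0.49]
```

View pics/w10.png

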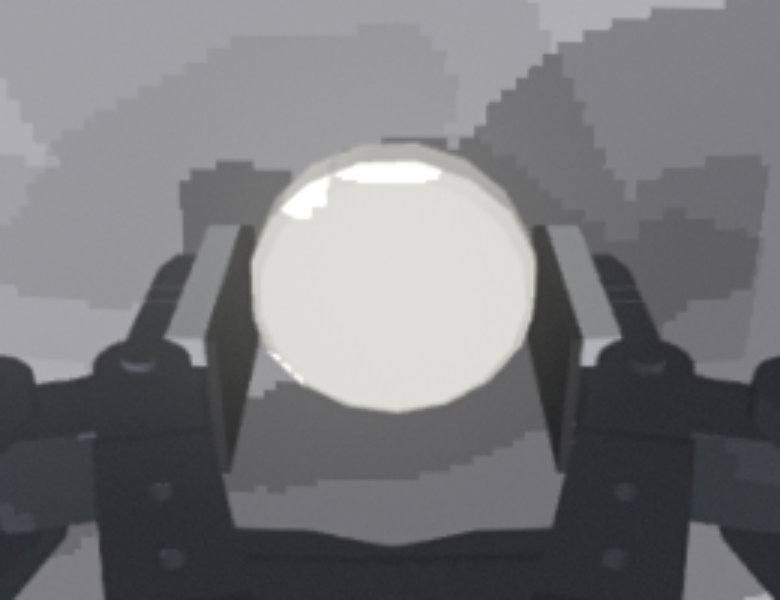

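Request:
drive_tool --steps '[[[0,0,-5],0],[[0,0,-15],0],[[0,0,-25],0],[[0,0,-25],0],[[0,0,-25],0],[[0,0,-20],0],[[0,0,-15],0],[[0,0,0],0]]'

```text
time: 15.12
tool_pos: [0.5237, 0.3072, 0.1359]
tcp_rot: [2.218, 2.222, 0.011]
wrist_force: [1.2, -0.1, 0.3]
width: 0.518
```

Request:
drive_tool --steps '[[[-14,11,0],0],[[-26,21,0],0],[[-26,21,0],0],[[-26,21,0],0],[[-26,21,0],0],[[-24,19,0],0],[[-16,13,0],0],[[0,0,0],0]]'

```text
time: 15.78
tool_pos: [0.6504, 0.1442, 0.1299]
tcp_rot: [2.223, 2.219, -0.002]
wrist_force: [-0.8, -0.1, -0.7]
width: 0.521
```

Request:
drive_tool --steps '[[[0,0,0],0],[[0,0,0],0],[[0,0,0],0],[[0,0,0],0]]'

```text
time: 16.12
tool_pos: [0.6476, 0.149, 0.1313]
tcp_rot: [-2.218, -2.224, 0.001]
wrist_force: [-0.5, 0.1, 0.5]
width: 0.522
```

```bash
python3 -c "
from h import *
st();i=bot.camera_info('wrist');im=bot.read_camera('wrist');cv2.imwrite('pics/w11.png',cv2.resize(im[130:330,150:410],None,fx=3,fy=3)[:,:,::-1])
np.save('w11i.npy',i,allow_pickle=True)
plan([.6485,.148,.105],90)
"
```

```text
t 16.12 pos [0.6476 0.149  0.1313] yaw 90.17 tilt z [-1.e-03  1.e-04 -1.e+00] F [-0.5  0.1  0.5] w 0.522 q [0.19 0.32 1.72 0.   1.1  0.19]
n 1 pos [0.6478 0.149  0.1315] yaw 90.17 D [  0.7  -1.  -26.5] T 0.17
[[[-1.0, 0.7, 26.5], np.float64(0.17)]]
```

View pics/w11.png

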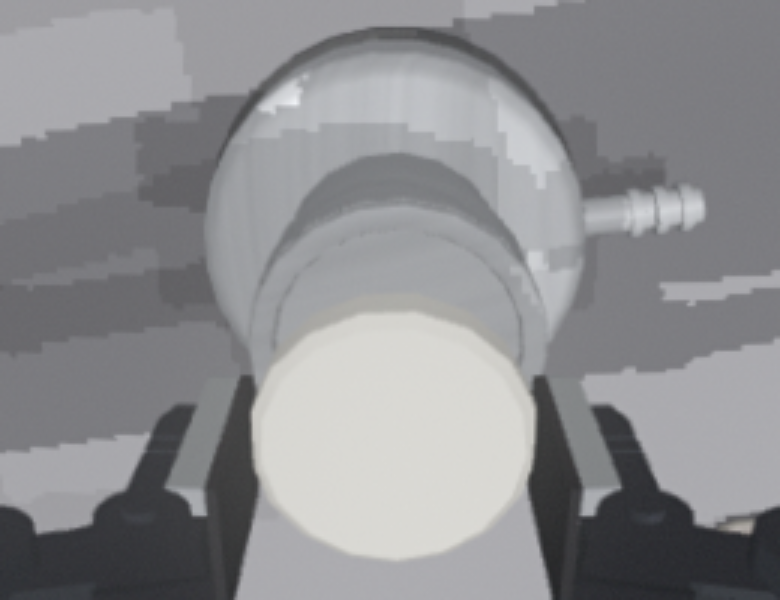

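```bash
python3 -c "
from h import *
i=np.load('w11i.npy',allow_pickle=True).item()
print(onz(i,281.5,130+228.5/3,.099,True)-[0,.0245,0],onz(i,281.5,130+205/3,.099,True)-[0,.03,0], 'plate', [onz(i,281.5,v,.1313-.0021+z,True) for v,z in((130+311/3,.012),(130+559/3,.010))])
"
```

```text
[0.64847346 0.14696511 0.099     ] [0.6484593 0.1460754 0.099    ] plate [array([0.64840836, 0.17160784, 0.1412    ]), array([0.6485709 , 0.12499205, 0.1392    ])]
```

Request:
drive_tool --steps '[[[-1.4,0.9,5],0],[[0,0,6],0],[[0,0,6],0],[[0,0,5],0],[[0,0,3],0],[[0,0,0],0],[[0,0,0],0],[[0,0,0],0]]'

```text
time: 16.83
tool_pos: [0.6497, 0.1466, 0.1069]
tcp_rot: [2.22, 2.223, 0.0]
wrist_force: [-0.1, 0.4, -1.1]
width: 0.521
```

```bash
python3 -c "
from h import *
st()
i=bot.camera_info('wrist');im=bot.read_camera('wrist');cv2.imwrite('pics/w12.png',cv2.resize(im[150:350,150:410],None,fx=3,fy=3)[:,:,::-1])
"
```

```text
t 16.83 pos [0.6497 0.1466 0.1069] yaw 90.09 tilt z [ 3.e-04  1.e-04 -1.e+00] F [-0.1  0.4 -1.1] w 0.521 q [0.18 0.34 1.74 0.   1.06 0.18]
```

View pics/w12.png

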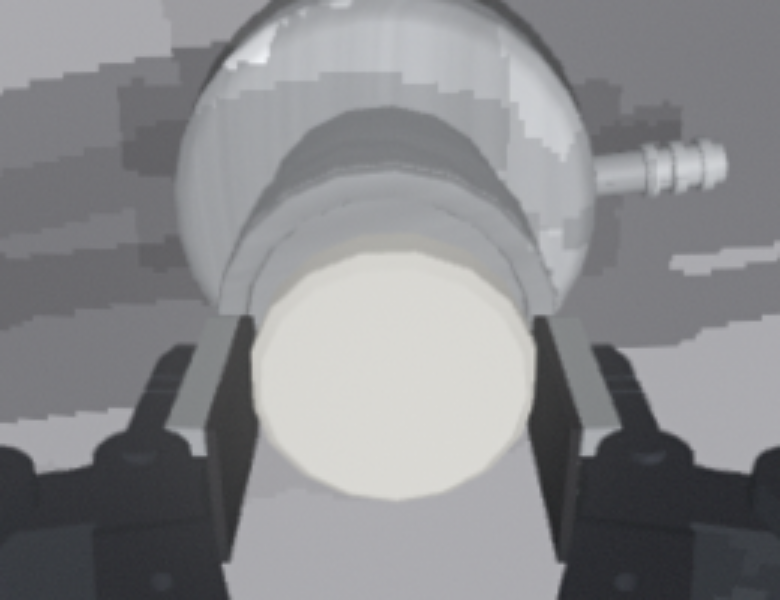

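Request:
drive_tool --steps '[[[0.8,-0.6,1.5],0],[[0,0,1.5],0],[[0,0,1.5],0],[[0,0,1],0],[[0,0,1],0],[[0,0,0],0],[[0,0,0],0]]'

```text
time: 17.47
tool_pos: [0.6488, 0.1473, 0.1002]
tcp_rot: [-2.22, -2.223, 0.0]
wrist_force: [0.8, -0.4, -0.7]
width: 0.525
```

```bash
python3 -c "
from h import *
st()
i=bot.camera_info('wrist');im=bot.read_camera('wrist');cv2.imwrite('pics/w13.png',cv2.resize(im[150:350,150:410],None,fx=3,fy=3)[:,:,::-1])
"
```

```text
t 17.47 pos [0.6488 0.1473 0.1002] yaw 90.09 tilt z [-2.e-04 -1.e-04 -1.e+00] F [ 0.8 -0.4 -0.7] w 0.525 q [ 0.19  0.35  1.75 -0.    1.05  0.18]
```

View pics/w13.png

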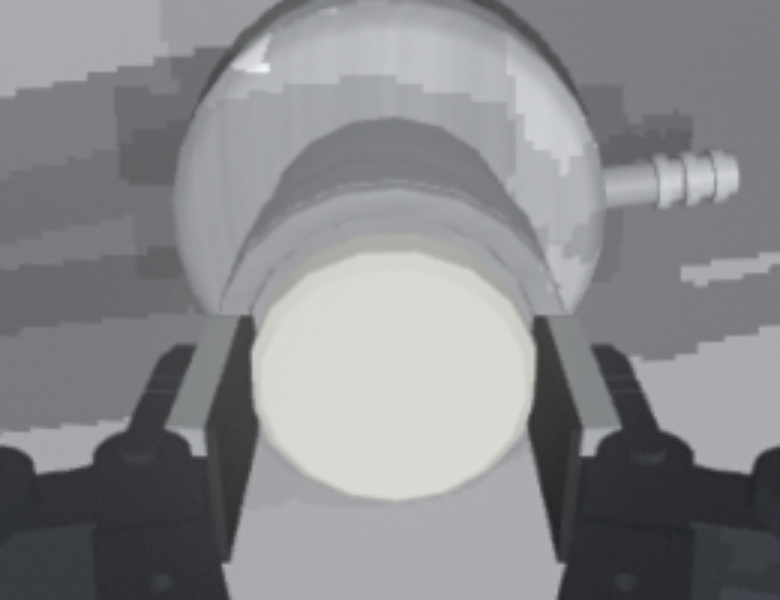

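Request:
drive_tool --steps '[[[0,0,0.7],0],[[0,0,0.7],0],[[0,0,0.6],0],[[0,0,0.5],0],[[0,0,0],0],[[0,0,0],0]]'

```text
time: 18.02
tool_pos: [0.6489, 0.1473, 0.0977]
tcp_rot: [-2.22, -2.223, 0.0]
wrist_force: [0.2, 0.3, -0.9]
width: 0.52
```

```bash
python3 -c "
from h import *
st()"
```

```text
t 18.02 pos [0.6489 0.1473 0.0977] yaw 90.09 tilt z [-2.e-04 -0.e+00 -1.e+00] F [ 0.2  0.3 -0.9] w 0.52 q [0.19 0.35 1.75 0.   1.04 0.18]
```

Request:
drive_tool --steps '[[[0,0,0.4],0],[[0,0,0.4],0],[[0,0,0.4],0],[[0,0,0],0],[[0,0,0],0]]'

```text
time: 18.43
tool_pos: [0.649, 0.1474, 0.0971]
tcp_rot: [2.22, 2.223, 0.0]
wrist_force: [-0.8, -0.6, 3.2]
width: 0.52
```

```bash
python3 -c "
from h import *
st()"
```

```text
t 18.43 pos [0.649  0.1474 0.0971] yaw 90.09 tilt z [ 3.e-04  0.e+00 -1.e+00] F [-0.8 -0.6  3.2] w 0.52 q [ 0.19  0.35  1.75 -0.    1.04  0.18]
```

Request:
drive_tool --steps '[[[0,0,0],0],[[0,0,0],0],[[0,0,0],0],[[0,0,-3],0],[[0,0,-10],0],[[0,0,-15],0],[[0,0,-20],0],[[0,0,-15],0]]' --jaw 0.75

```text
time: 19.1
tool_pos: [0.6494, 0.1475, 0.1617]
tcp_rot: [2.219, 2.223, 0.002]
wrist_force: [0.8, -0.7, 0.8]
width: 0.746
```

Request:
drive_tool --steps '[[[0,0,0],0],[[0,0,0],0],[[0,0,0],0],[[0,0,0],0],[[0,0,0],0]]' --jaw 1

```text
time: 19.52
tool_pos: [0.6479, 0.1472, 0.1579]
tcp_rot: [-2.219, -2.222, 0.003]
wrist_force: [0.4, 1.0, 0.1]
width: 1.0
```

```bash
python3 -c "
from h import *
st()
i=bot.camera_info('wrist');im=bot.read_camera('wrist');np.save('w14i.npy',i,allow_pickle=True)
cv2.imwrite('pics/w14.png',cv2.resize(im[150:310,180:380],None,fx=3.5,fy=3.5)[:,:,::-1])
plan([.468,0,.20],90)"
```

```text
t 19.52 pos [0.6479 0.1472 0.1579] yaw 90.09 tilt z [-2.6e-03 -5.0e-04 -1.0e+00] F [0.4 1.  0.1] w 1.0 q [ 0.19  0.3   1.7  -0.    1.15  0.18]
n 6 pos [0.648  0.1472 0.158 ] yaw 90.09 D [-180.  -147.2   42. ] T 0.09
[[[-24.5, -30.1, -6.9], np.float64(0.01)], [[-24.5, -30.0, -6.9], np.float64(0.01)], [[-24.5, -30.0, -6.9], np.float64(0.01)], [[-24.5, -30.0, -6.9], np.float64(0.01)], [[-24.5, -30.0, -6.9], np.float64(0.01)], [[-24.5, -30.0, -6.9], np.float64(0.01)]]
```

View pics/w14.png

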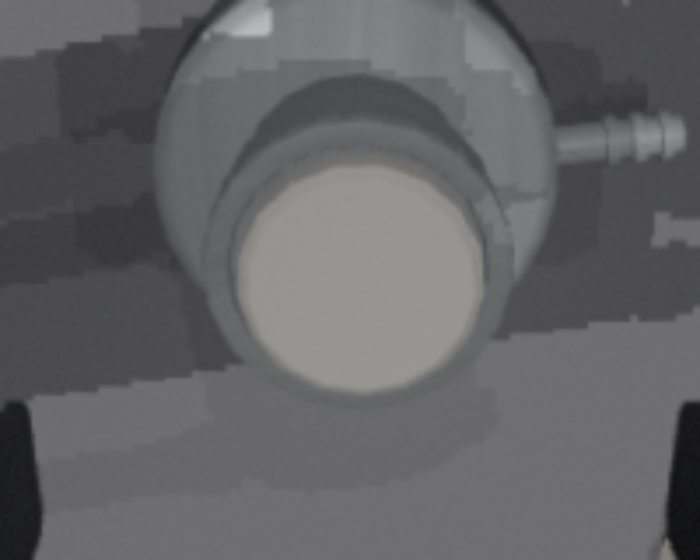

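Request:
drive_tool --steps '[[[-14,-18,0],0],[[-26,-32,0],0],[[-26,-32,0],0],[[-26,-32,0],0],[[-26,-32,0],0],[[-20,-24,0],0],[[-9,-11,0],0],[[0,0,0],0]]'

```text
time: 20.23
tool_pos: [0.4656, -0.0013, 0.1589]
tcp_rot: [-2.221, -2.22, 0.002]
wrist_force: [-0.0, -0.6, -0.6]
width: 1.0
```

Request:
drive_tool --steps '[[[0,0,0],0],[[0,0,0],0],[[0,0,0],0],[[0,0,0],0]]'

```text
time: 20.57
tool_pos: [0.4693, 0.0008, 0.1597]
tcp_rot: [2.218, 2.224, 0.001]
wrist_force: [0.7, -0.1, 0.2]
width: 1.002
```

```bash
python3 -c "
from h import *
st()
i=bot.camera_info('wrist');im=bot.read_camera('wrist');np.save('w15i.npy',i,allow_pickle=True);st()
cv2.imwrite('pics/w15.png',im[:,:,::-1])
cv2.imwrite('pics/w15c.png',cv2.resize(im[150:310,180:380],None,fx=3.5,fy=3.5)[:,:,::-1])
"
```

```text
t 20.57 pos [0.4693 0.0008 0.1597] yaw 90.15 tilt z [ 3.e-04  2.e-04 -1.e+00] F [ 0.7 -0.1  0.2] w 1.002 q [-0.05 -0.07  2.11  0.    1.11 -0.05]
t 20.62 pos [0.4691 0.0007 0.1596] yaw 90.16 tilt z [ 1.e-04  1.e-04 -1.e+00] F [-0.1  0.3 -0. ] w 1.004 q [-0.05 -0.07  2.11  0.    1.11 -0.05]
```

View pics/w15c.png

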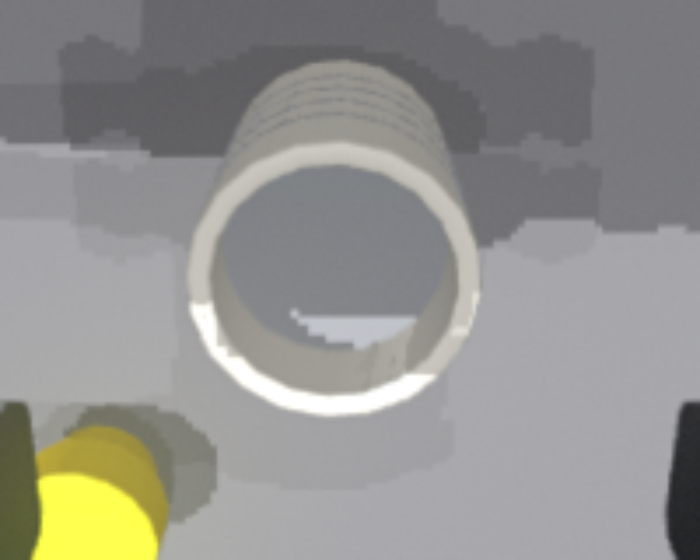

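```bash
python3 -c "
from h import *
i=np.load('w15i.npy',allow_pickle=True).item()
f=circ([onz(i,180+x/3.5-.4,150+y/3.5-.4,.09,True) for x,y in((188,280),(480,275),(336,143),(330,415))]);print(f)
plan([f[0],f[1],.034],90)
"
```

```text
(np.float64(0.46573800496560647), np.float64(-0.0065975401009055745), np.float64(0.02955556862492387))
n 4 pos [0.4691 0.0007 0.1596] yaw 90.16 D [  -3.3   -7.3 -125.6] T 0.16
[[[-1.8, -0.8, 31.4], np.float64(0.04)], [[-1.8, -0.8, 31.4], np.float64(0.04)], [[-1.8, -0.8, 31.4], np.float64(0.04)], [[-1.8, -0.8, 31.4], np.float64(0.04)]]
```

Request:
drive_tool --steps '[[[-7.2,-3.3,10],0],[[0,0,20],0],[[0,0,25],0],[[0,0,25],0],[[0,0,20],0],[[0,0,14],0],[[0,0,8],0],[[0,0,3],0]]'

```text
time: 21.28
tool_pos: [0.4632, -0.0072, 0.0325]
tcp_rot: [-2.217, -2.221, 0.004]
wrist_force: [-0.2, -0.6, -0.3]
width: 1.001
```

Request:
drive_tool --steps '[[[0,0,0],0],[[0,0,0],0],[[0,0,0],0],[[0,0,0],0]]'

```text
time: 21.62
tool_pos: [0.466, -0.0072, 0.0357]
tcp_rot: [2.218, 2.222, 0.002]
wrist_force: [1.1, 0.3, -0.9]
width: 1.003
```

Request:
drive_tool --steps '[[[0,0,0],0],[[0,0,0],0],[[0,0,0],0],[[0,0,0],0],[[0,0,0],0],[[0,0,0],0]]' --jaw 0.3 --force 25

```text
time: 22.12
tool_pos: [0.4652, -0.0071, 0.0355]
tcp_rot: [2.22, 2.223, 0.0]
wrist_force: [-1.3, -0.4, 6.4]
width: 0.694
```

```bash
python3 -c "
from h import *
st()
i=bot.camera_info('wrist');im=bot.read_camera('wrist');np.save('w16i.npy',i,allow_pickle=True)
cv2.imwrite('pics/w16.png',im[:,:,::-1])"
```

```text
t 22.12 pos [ 0.4652 -0.0071  0.0355] yaw 90.09 tilt z [ 5.e-04 -0.e+00 -1.e+00] F [-1.3 -0.4  6.4] w 0.694 q [-0.07  0.09  2.22  0.    0.84 -0.07]
```

View pics/w16.png

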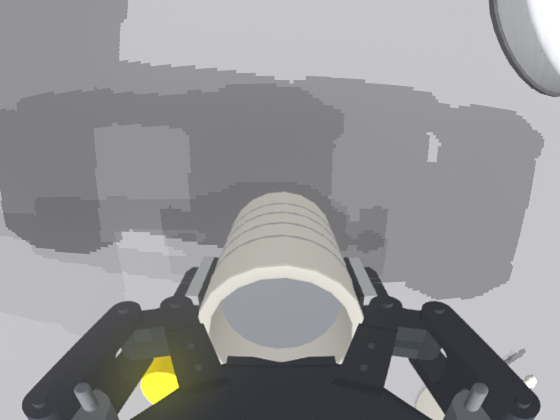

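Request:
drive_tool --steps '[[[0,0,-5],0],[[0,0,-15],0],[[0,0,-25],0],[[0,0,-28],0],[[0,0,-28],0],[[0,0,-25],0],[[0,0,-15],0],[[0,0,-5],0]]' --force 30

```text
time: 22.83
tool_pos: [0.4669, -0.0072, 0.1842]
tcp_rot: [2.216, 2.22, 0.006]
wrist_force: [0.6, 0.1, -1.2]
width: 0.69
```

```bash
python3 -c "
from h import *
st();plan([.649,.147,.18],90)"
```

```text
t 22.83 pos [ 0.4669 -0.0072  0.1842] yaw 90.09 tilt z [ 6.1e-03 -4.0e-04 -1.0e+00] F [ 0.6  0.1 -1.2] w 0.69 q [-0.07 -0.11  2.09  0.    1.15 -0.07]
n 6 pos [ 0.4669 -0.0072  0.1842] yaw 90.09 D [182.1 154.2  -4.2] T 0.09
[[[25.7, 30.4, 0.9], np.float64(0.02)], [[25.7, 30.4, 0.9], np.float64(0.02)], [[25.7, 30.4, 0.9], np.float64(0.02)], [[25.7, 30.4, 0.9], np.float64(0.02)], [[25.7, 30.4, 0.9], np.float64(0.02)], [[25.7, 30.4, 0.9], np.float64(0.02)]]
```

Request:
drive_tool --steps '[[[14,17,0],0],[[26,31,0],0],[[28,33,0],0],[[28,33,0],0],[[26,31,0],0],[[20,24,0],0],[[12,14,0],0],[[0,0,0],0]]'

```text
time: 23.5
tool_pos: [0.647, 0.1478, 0.1787]
tcp_rot: [-2.217, -2.225, -0.0]
wrist_force: [-0.7, -0.0, -1.7]
width: 0.686
```

Request:
drive_tool --steps '[[[0,0,0],0],[[0,0,0],0],[[0,0,0],0],[[0,0,0],0],[[0,0,0],0],[[0,0,0],0]]'

```text
time: 24.0
tool_pos: [0.6448, 0.1445, 0.181]
tcp_rot: [2.22, 2.222, 0.0]
wrist_force: [-0.1, -0.6, -0.2]
width: 0.689
```

```bash
python3 -c "
from h import *
st();plan([.649,.147,.18],90)
i=bot.camera_info('wrist');im=bot.read_camera('wrist');np.save('w17i.npy',i,allow_pickle=True)
cv2.imwrite('pics/w17.png',cv2.resize(im[130:330,150:410],None,fx=3,fy=3)[:,:,::-1])"
```

```text
t 24.0 pos [0.6448 0.1445 0.181 ] yaw 90.05 tilt z [ 4.e-04  1.e-04 -1.e+00] F [-0.1 -0.6 -0.2] w 0.689 q [ 0.18  0.27  1.69 -0.    1.18  0.18]
n 1 pos [0.6448 0.1445 0.181 ] yaw 90.05 D [ 4.2  2.5 -1. ] T 0.05
[[[2.5, 4.2, 1.0], np.float64(0.05)]]
```

View pics/w17.png

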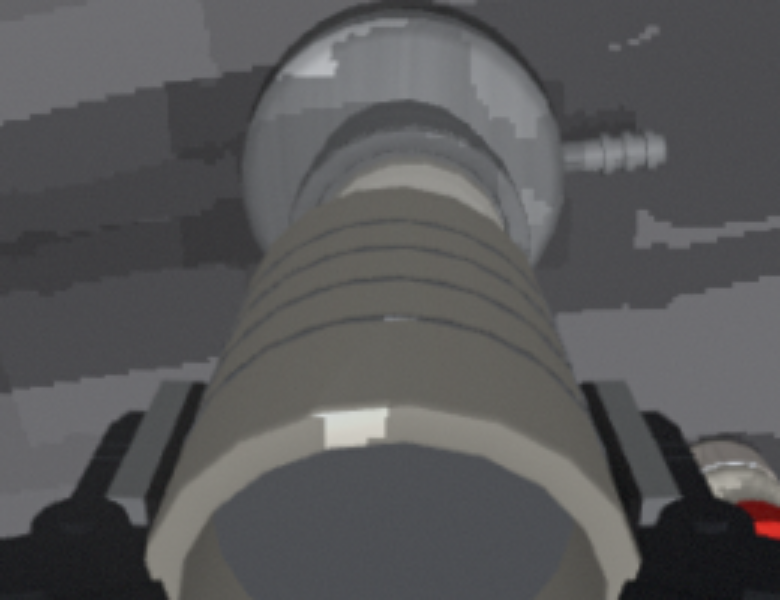

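Request:
drive_tool --steps '[[[2.7,4.2,3],0],[[0,0,6],0],[[0,0,8],0],[[0,0,7],0],[[0,0,5],0],[[0,0,2],0],[[0,0,0],0],[[0,0,0],0]]'

```text
time: 24.72
tool_pos: [0.6492, 0.1478, 0.1492]
tcp_rot: [-2.219, -2.223, 0.001]
wrist_force: [0.5, 0.5, -0.8]
width: 0.689
```

Request:
drive_tool --steps '[[[0,0,0],0],[[0,0,0],0],[[0,0,0],0],[[0,0,0],0]]'

```text
time: 25.05
tool_pos: [0.6496, 0.1478, 0.1501]
tcp_rot: [2.219, 2.223, 0.001]
wrist_force: [0.1, -0.3, -1.8]
width: 0.686
```

```bash
python3 -c "
from h import *
st()
i=bot.camera_info('wrist');im=bot.read_camera('wrist');np.save('w18i.npy',i,allow_pickle=True)
cv2.imwrite('pics/w18.png',cv2.resize(im[130:330,150:410],None,fx=3,fy=3)[:,:,::-1])
im=bot.read_camera('side');cv2.imwrite('pics/s18.png',cv2.resize(im[150:300,140:340],None,fx=4,fy=4,interpolation=cv2.INTER_CUBIC)[:,:,::-1])"
```

```text
t 25.05 pos [0.6496 0.1478 0.1501] yaw 90.09 tilt z [ 8.e-04  1.e-04 -1.e+00] F [ 0.1 -0.3 -1.8] w 0.686 q [ 0.19  0.31  1.71 -0.    1.13  0.18]
```

View pics/w18.png

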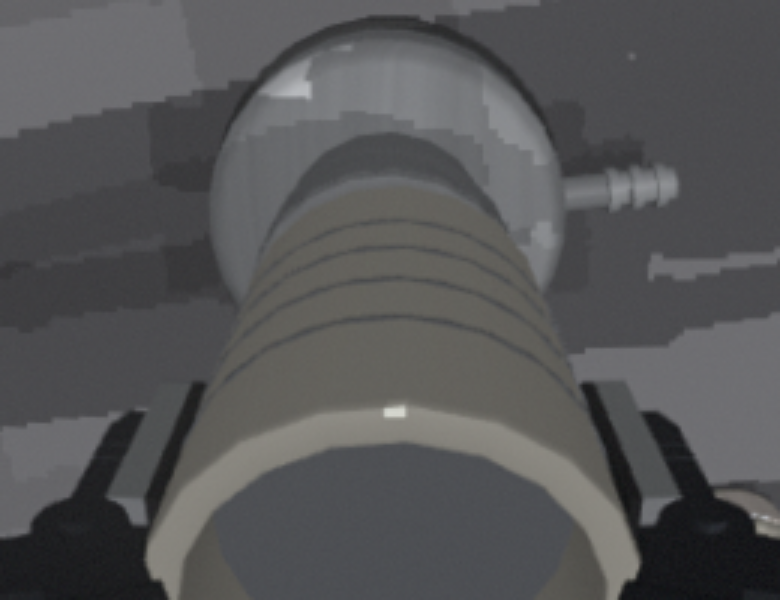

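View pics/s18.png

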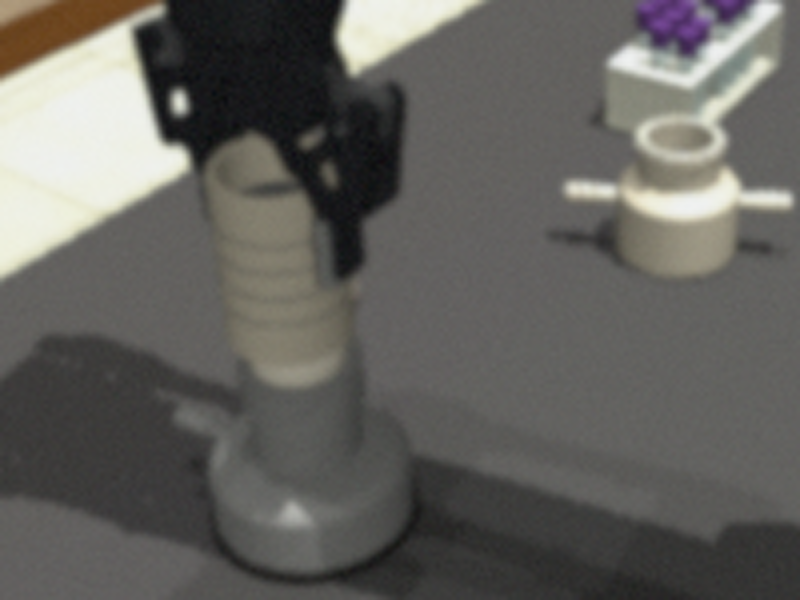

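Aligned. Lower slowly.

Request:
drive_tool --steps '[[[-0.2,-0.4,2],0],[[0,0,2],0],[[0,0,2],0],[[0,0,2],0],[[0,0,2],0],[[0,0,0],0]]'

```text
time: 25.65
tool_pos: [0.6485, 0.1475, 0.1387]
tcp_rot: [-2.219, -2.223, 0.002]
wrist_force: [-0.3, 0.9, -1.6]
width: 0.684
```

```bash
python3 -c "
from h import *
st()"
```

```text
t 25.65 pos [0.6485 0.1475 0.1387] yaw 90.09 tilt z [-1.2e-03 -2.0e-04 -1.0e+00] F [-0.3  0.9 -1.6] w 0.684 q [0.19 0.31 1.72 0.   1.11 0.18]
```

Request:
drive_tool --steps '[[[0,0,1.5],0],[[0,0,1.5],0],[[0,0,1],0],[[0,0,0.8],0],[[0,0,0],0],[[0,0,0],0]]'

```text
time: 26.15
tool_pos: [0.649, 0.1476, 0.1348]
tcp_rot: [2.22, 2.223, 0.0]
wrist_force: [-0.4, 0.4, -0.5]
width: 0.689
```

```bash
python3 -c "
from h import *
st()"
```

```text
t 26.15 pos [0.649  0.1476 0.1348] yaw 90.09 tilt z [ 1.e-04  0.e+00 -1.e+00] F [-0.4  0.4 -0.5] w 0.689 q [0.19 0.32 1.72 0.   1.1  0.18]
```

Request:
drive_tool --steps '[[[0,0,0.5],0],[[0,0,0.5],0],[[0,0,0],0],[[0,0,0],0]]'

```text
time: 26.48
tool_pos: [0.6491, 0.1476, 0.1346]
tcp_rot: [2.219, 2.223, 0.001]
wrist_force: [-2.2, -0.7, 4.8]
width: 0.684
```

```bash
python3 -c "
from h import *
st()"
```

```text
t 26.48 pos [0.6491 0.1476 0.1346] yaw 90.09 tilt z [ 5.e-04  1.e-04 -1.e+00] F [-2.2 -0.7  4.8] w 0.684 q [ 0.19  0.32  1.72 -0.    1.1   0.18]
```

Request:
drive_tool --steps '[[[0,0,0],0],[[0,0,0],0],[[0,0,0],0],[[0,0,0],0],[[0,0,-10],0],[[0,0,-20],0],[[0,0,-25],0],[[0,0,-25],0]]' --jaw 1

```text
time: 27.15
tool_pos: [0.6484, 0.1475, 0.2144]
tcp_rot: [-2.219, -2.223, 0.002]
wrist_force: [-0.7, -0.3, 0.3]
width: 1.0
```

Request:
drive_tool --steps '[[[0,0,-10],0],[[0,0,0],0],[[0,0,0],0],[[0,0,0],0],[[0,0,0],0]]'

```text
time: 27.57
tool_pos: [0.6476, 0.1473, 0.2213]
tcp_rot: [-2.218, -2.222, 0.005]
wrist_force: [-0.7, -0.5, -1.4]
width: 0.999
```

```bash
python3 -c "
from h import *
st()
i=bot.camera_info('wrist');im=bot.read_camera('wrist');np.save('w19i.npy',i,allow_pickle=True)
cv2.imwrite('pics/w19.png',cv2.resize(im[130:330,150:410],None,fx=3,fy=3)[:,:,::-1])
plan([.514,-.306,.13],90)"
```

```text
t 27.57 pos [0.6476 0.1473 0.2213] yaw 90.09 tilt z [-3.8e-03 -7.0e-04 -1.0e+00] F [-0.7 -0.5 -1.4] w 0.999 q [ 0.19  0.25  1.64 -0.    1.26  0.18]
n 13 pos [0.6477 0.1473 0.2214] yaw 90.09 D [-133.7 -453.3  -91.4] T 0.09
[[[-34.8, -10.3, 7.1], np.float64(0.01)], [[-34.9, -10.3, 7.1], np.float64(0.01)], [[-34.9, -10.3, 7.1], np.float64(0.01)], [[-34.9, -10.3, 7.1], np.float64(0.01)], [[-34.9, -10.3, 7.1], np.float64(0.01)], [[-34.9, -10.3, 7.1], np.float64(0.01)], [[-34.9, -10.3, 7.1], np.float64(0.01)], [[-34.9, -10.3, 7.1], np.float64(0.01)]]
[[[-34.9, -10.3, 7.1], np.float64(0.01)], [[-34.9, -10.3, 7.1], np.float64(0.01)], [[-34.9, -10.3, 7.1], np.float64(0.01)], [[-34.9, -10.3, 7.1], np.float64(0.01)], [[-34.9, -10.3, 7.1], np.float64(0.01)]]
```

View pics/w19.png

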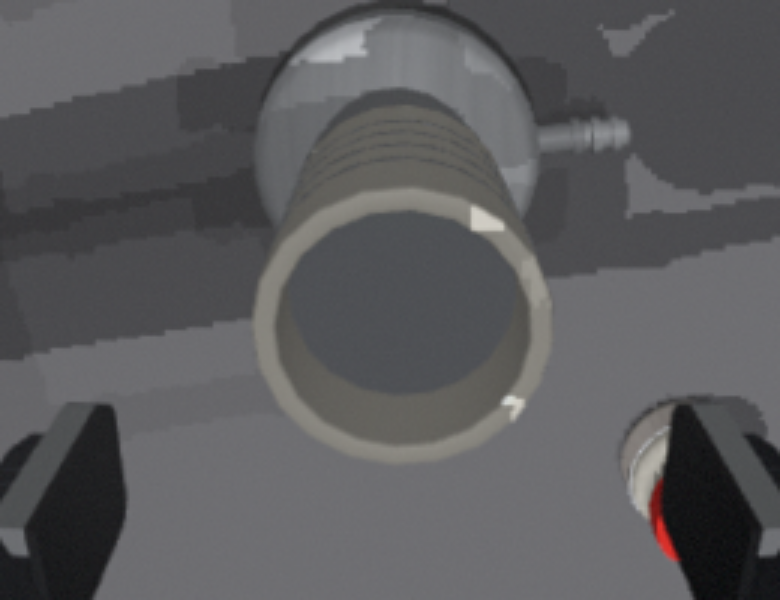

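```bash
python3 -c "
from h import *
i=np.load('w19i.npy',allow_pickle=True).item()
print(circ([onz(i,150+x/3-.33,130+y/3-.33,.189,True) for x,y in((254,325),(552,325),(403,187),(403,463))]))
"
```

```text
(np.float64(0.6499432553371014), np.float64(0.14847747017303384), np.float64(0.02949616831966543))
```

Request:
drive_tool --steps '[[[-15,-4,0],0],[[-28,-8,5],0],[[-38,-11,8],0],[[-38,-11,8],0],[[-38,-11,8],0],[[-38,-11,8],0],[[-38,-11,8],0],[[-38,-11,8],0]]' --jaw 0.7

```text
time: 28.28
tool_pos: [0.5695, -0.1257, 0.1696]
tcp_rot: [-2.219, -2.223, 0.002]
wrist_force: [0.9, -0.7, 0.3]
width: 0.703
```

Request:
drive_tool --steps '[[[-38,-11,8],0],[[-38,-11,8],0],[[-38,-11,8],0],[[-36,-11,8],0],[[-22,-8,6],0],[[-10,-4,2],0],[[0,0,0],0],[[0,0,0],0]]'

```text
time: 28.95
tool_pos: [0.515, -0.3055, 0.1303]
tcp_rot: [-2.22, -2.22, -0.0]
wrist_force: [-0.2, 0.8, 0.2]
width: 0.701
```

Request:
drive_tool --steps '[[[0,0,0],0],[[0,0,0],0],[[0,0,0],0],[[0,0,0],0],[[0,0,0],0]]'

```text
time: 29.37
tool_pos: [0.5162, -0.3049, 0.1311]
tcp_rot: [2.218, 2.224, 0.0]
wrist_force: [-0.2, 0.7, 0.9]
width: 0.699
```

```bash
python3 -c "
from h import *
st()
i=bot.camera_info('wrist');im=bot.read_camera('wrist');np.save('w20i.npy',i,allow_pickle=True)
cv2.imwrite('pics/w20.png',im[:,:,::-1])
print(proj(i,(.514,-.306,.033),True))"
```

```text
t 29.37 pos [ 0.5162 -0.3049  0.1311] yaw 90.17 tilt z [ 5.e-04 -2.e-04 -1.e+00] F [-0.2  0.7  0.9] w 0.699 q [-0.58  0.2   1.87  0.    1.07 -0.58]
[277.21503196 210.3813911 ]
```

View pics/w20.png

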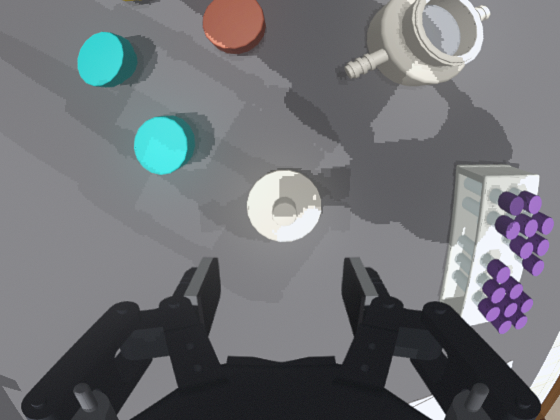

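```bash
python3 -c "
from h import *
i=np.load('w20i.npy',allow_pickle=True).item()
im=cv2.imread('pics/w20.png')
cv2.imwrite('pics/w20c.png',cv2.resize(im[155:255,235:335],None,fx=6,fy=6,interpolation=cv2.INTER_CUBIC))
print(onz(i,284,205.5,.012,True),onz(i,285,211,.033,True))
print(circ([onz(i,u,v,.012,True) for u,v in((247,205),(321,205),(284,169),(284,242))]))"
```

```text
[ 0.51953339 -0.3083793   0.012     ] [ 0.52008922 -0.30649477  0.033     ]
(np.float64(0.5195727933156634), np.float64(-0.3095130176057531), np.float64(0.03194440466482304))
```

View pics/w20c.png

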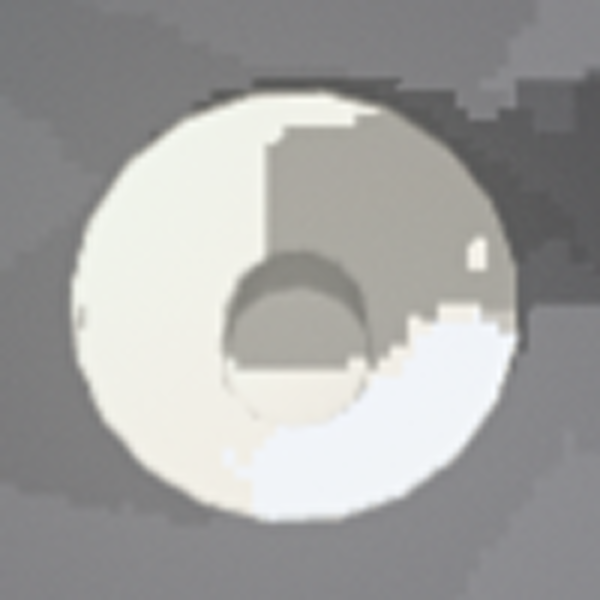

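Request:
drive_tool --steps '[[[-3.6,3.4,10],0],[[0,0,20],0],[[0,0,22],0],[[0,0,20],0],[[0,0,14],0],[[0,0,8],0],[[0,0,4],0],[[0,0,0],0]]' --jaw 0.55

```text
time: 30.08
tool_pos: [0.5185, -0.3089, 0.0315]
tcp_rot: [-2.218, -2.222, 0.001]
wrist_force: [0.1, -0.1, -0.4]
width: 0.546
```

Request:
drive_tool --steps '[[[0,0,5],0],[[0,0,5],0],[[0,0,3],0],[[0,0,0],0],[[0,0,0],0],[[0,0,0],0]]'

```text
time: 30.58
tool_pos: [0.5193, -0.3093, 0.0201]
tcp_rot: [2.219, 2.223, 0.0]
wrist_force: [-0.9, -0.5, 0.5]
width: 0.549
```

```bash
python3 -c "
from h import *
st()
i=bot.camera_info('wrist');im=bot.read_camera('wrist')
cv2.imwrite('pics/w21.png',cv2.resize(im[180:380,150:410],None,fx=3,fy=3)[:,:,::-1])"
```

```text
t 30.58 pos [ 0.5193 -0.3093  0.0201] yaw 90.09 tilt z [ 4.e-04 -3.e-04 -1.e+00] F [-0.9 -0.5  0.5] w 0.549 q [-0.58  0.34  1.93 -0.    0.87 -0.58]
```

View pics/w21.png

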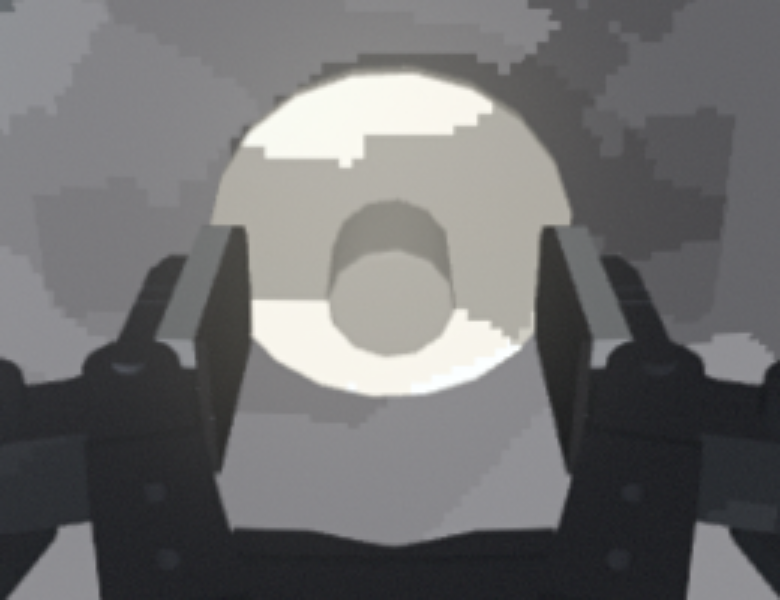

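Request:
drive_tool --steps '[[[0.3,0,2],0],[[0,0,2],0],[[0,0,0],0],[[0,0,0],0]]'

```text
time: 30.97
tool_pos: [0.5189, -0.3088, 0.0155]
tcp_rot: [-2.219, -2.223, 0.0]
wrist_force: [-0.3, 0.3, -0.0]
width: 0.552
```

Request:
drive_tool --steps '[[[0,0,0],0],[[0,0,0],0],[[0,0,0],0],[[0,0,0],0],[[0,0,0],0],[[0,0,0],0]]' --jaw 0 --force 25

```text
time: 31.47
tool_pos: [0.5192, -0.309, 0.0159]
tcp_rot: [2.219, 2.223, 0.0]
wrist_force: [0.8, -0.1, 0.6]
width: 0.22
```

```bash
python3 -c "
from h import *
st()
i=bot.camera_info('wrist');im=bot.read_camera('wrist')
cv2.imwrite('pics/w22.png',cv2.resize(im[180:380,150:410],None,fx=3,fy=3)[:,:,::-1])"
```

```text
t 31.47 pos [ 0.5192 -0.309   0.0159] yaw 90.09 tilt z [ 3.e-04 -2.e-04 -1.e+00] F [ 0.8 -0.1  0.6] w 0.22 q [-0.58  0.35  1.93 -0.    0.86 -0.58]
```

View pics/w22.png

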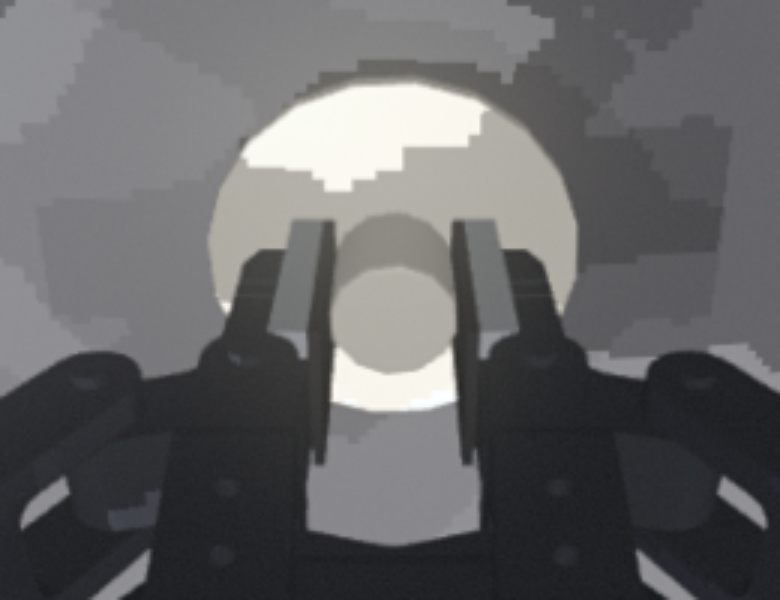

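Request:
drive_tool --steps '[[[0,0,-6],0],[[0,0,-15],0],[[0,0,-28],0],[[0,0,-35],0],[[10,3,-35],0],[[20,6,-32],0],[[28,8,-28],0],[[34,10,-20],0]]'

```text
time: 32.18
tool_pos: [0.5468, -0.2177, 0.2188]
tcp_rot: [2.219, 2.217, 0.002]
wrist_force: [0.9, -0.6, -1.0]
width: 0.218
```

Request:
drive_tool --steps '[[[36,10,-15],0],[[37,10,-10],0],[[37,11,-5],0],[[38,11,0],0],[[38,11,0],0],[[38,11,0],0],[[37,10,0],0],[[34,10,0],0]]'

```text
time: 32.85
tool_pos: [0.6293, 0.0806, 0.2451]
tcp_rot: [-2.219, -2.224, -0.0]
wrist_force: [1.0, -0.0, -0.5]
width: 0.217
```

```bash
python3 -c "
from h import *
st();plan([.6495,.148,.245],90)"
```

```text
t 32.85 pos [0.6293 0.0806 0.2451] yaw 90.13 tilt z [-1.e-04  2.e-04 -1.e+00] F [ 1.  -0.  -0.5] w 0.217 q [0.09 0.18 1.68 0.   1.28 0.09]
n 2 pos [0.6293 0.0806 0.2451] yaw 90.13 D [20.2 67.4 -0.1] T 0.13
[[[33.7, 10.2, 0.0], np.float64(0.06)], [[33.7, 10.1, 0.0], np.float64(0.06)]]
```

Request:
drive_tool --steps '[[[30,8.5,0],0],[[24,7,0],0],[[12,3,0],0],[[4,1,0],0],[[0,0,0],0],[[0,0,0],0],[[0,0,0],0],[[0,0,0],0]]'

```text
time: 33.52
tool_pos: [0.6487, 0.1466, 0.2449]
tcp_rot: [2.222, 2.221, -0.001]
wrist_force: [0.1, -0.5, -0.8]
width: 0.218
```

Request:
drive_tool --steps '[[[0,0,0],0],[[0,0,0],0],[[0,0,0],0]]'

```text
time: 33.77
tool_pos: [0.6488, 0.1477, 0.2449]
tcp_rot: [2.221, 2.222, 0.0]
wrist_force: [0.0, -0.5, -0.7]
width: 0.219
```

```bash
python3 -c "
from h import *
st();plan([.6493,.1478,.215],90)
i=bot.camera_info('wrist');im=bot.read_camera('wrist');np.save('w23i.npy',i,allow_pickle=True)
cv2.imwrite('pics/w23.png',cv2.resize(im[130:330,150:410],None,fx=3,fy=3)[:,:,::-1])"
```

```text
t 33.77 pos [0.6488 0.1477 0.2449] yaw 90.04 tilt z [ 1.e-04  0.e+00 -1.e+00] F [ 0.  -0.5 -0.7] w 0.219 q [ 0.19  0.24  1.61 -0.    1.29  0.19]
n 1 pos [0.6488 0.1477 0.2449] yaw 90.04 D [  0.5   0.1 -29.9] T 0.04
[[[0.1, 0.5, 29.9], np.float64(0.04)]]
```

View pics/w23.png

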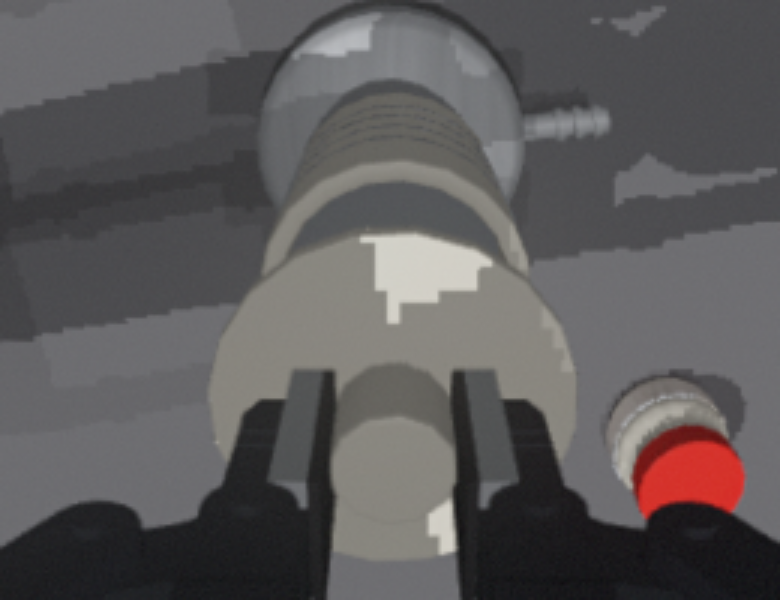

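Request:
drive_tool --steps '[[[0.3,0.3,5],0],[[0,0,8],0],[[0,0,9],0],[[0,0,7],0],[[0,0,4],0],[[0,0,2],0],[[0,0,0],0],[[0,0,0],0]]'

```text
time: 34.48
tool_pos: [0.6492, 0.1486, 0.2097]
tcp_rot: [-2.22, -2.223, 0.0]
wrist_force: [-0.4, -0.3, -1.1]
width: 0.215
```

Request:
drive_tool --steps '[[[0,0,0],0],[[0,0,0],0],[[0,0,0],0]]'

```text
time: 34.73
tool_pos: [0.6494, 0.1487, 0.2104]
tcp_rot: [2.219, 2.223, 0.001]
wrist_force: [-0.6, 0.2, -0.3]
width: 0.22
```

```bash
python3 -c "
from h import *
st()
i=bot.camera_info('wrist');im=bot.read_camera('wrist')
cv2.imwrite('pics/w24.png',cv2.resize(im[130:330,150:410],None,fx=3,fy=3)[:,:,::-1])"
```

```text
t 34.73 pos [0.6494 0.1487 0.2104] yaw 90.09 tilt z [ 9.e-04  2.e-04 -1.e+00] F [-0.6  0.2 -0.3] w 0.22 q [0.19 0.26 1.65 0.   1.23 0.19]
```

View pics/w24.png

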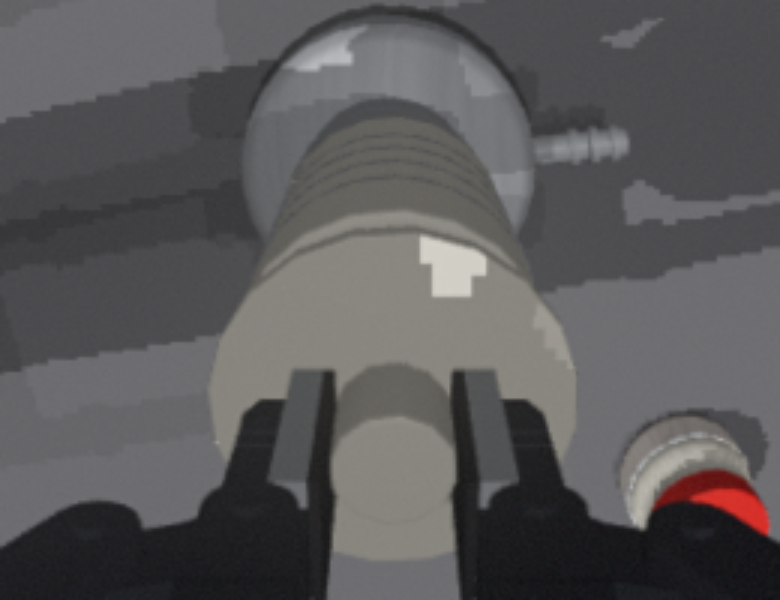

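Good alignment; lower to home (expected TCP z ≈ 0.197).

Request:
drive_tool --steps '[[[-0.6,0,2],0],[[0,0,2],0],[[0,0,2],0],[[0,0,2],0],[[0,0,2],0],[[0,0,1.5],0],[[0,0,0.5],0],[[0,0,0],0]]'

```text
time: 35.45
tool_pos: [0.649, 0.148, 0.1974]
tcp_rot: [-2.219, -2.223, 0.001]
wrist_force: [1.0, -0.7, -0.2]
width: 0.221
```

```bash
python3 -c "
from h import *
st()"
```

```text
t 35.45 pos [0.649  0.148  0.1974] yaw 90.1 tilt z [-5.e-04 -1.e-04 -1.e+00] F [ 1.  -0.7 -0.2] w 0.221 q [ 0.19  0.27  1.66 -0.    1.21  0.19]
```

Request:
drive_tool --steps '[[[0,0,0.5],0],[[0,0,0.5],0],[[0,0,0.3],0],[[0,0,0],0],[[0,0,0],0]]'

```text
time: 35.87
tool_pos: [0.6493, 0.148, 0.1969]
tcp_rot: [2.219, 2.223, 0.001]
wrist_force: [-0.9, 0.3, 2.1]
width: 0.218
```

```bash
python3 -c "
from h import *
st()"
```

```text
t 35.87 pos [0.6493 0.148  0.1969] yaw 90.09 tilt z [ 6.e-04  1.e-04 -1.e+00] F [-0.9  0.3  2.1] w 0.218 q [ 0.19  0.27  1.66 -0.    1.21  0.19]
```

Request:
drive_tool --steps '[[[0,0,0],0],[[0,0,0],0],[[0,0,0],0],[[0,0,0],0],[[0,0,-6],0],[[0,0,-14],0],[[0,0,-18],0],[[0,0,-12],0]]' --jaw 0.5

```text
time: 36.53
tool_pos: [0.65, 0.1481, 0.2495]
tcp_rot: [2.219, 2.222, 0.003]
wrist_force: [-0.3, 0.5, 0.3]
width: 0.498
```

Request:
drive_tool --steps '[[[0,0,0],0],[[0,0,0],0],[[0,0,0],0]]' --jaw 0.8

```text
time: 36.78
tool_pos: [0.649, 0.148, 0.2463]
tcp_rot: [-2.22, -2.223, 0.0]
wrist_force: [-0.7, 0.3, -1.3]
width: 0.804
```

```bash
python3 -c "
from h import *
st()
i=bot.camera_info('wrist');im=bot.read_camera('wrist')
cv2.imwrite('pics/w25.png',cv2.resize(im[130:330,150:410],None,fx=3,fy=3)[:,:,::-1])
plan([.482,-.163,.12],90)"
```

```text
t 36.78 pos [0.649  0.148  0.2463] yaw 90.09 tilt z [-1.e-04 -0.e+00 -1.e+00] F [-0.7  0.3 -1.3] w 0.804 q [0.19 0.24 1.61 0.   1.3  0.19]
n 10 pos [0.6486 0.1479 0.2456] yaw 90.09 D [-166.6 -310.9 -125.6] T 0.09
[[[-31.1, -16.7, 12.6], np.float64(0.01)], [[-31.1, -16.7, 12.6], np.float64(0.01)], [[-31.1, -16.7, 12.6], np.float64(0.01)], [[-31.1, -16.7, 12.6], np.float64(0.01)], [[-31.1, -16.7, 12.6], np.float64(0.01)], [[-31.1, -16.7, 12.6], np.float64(0.01)], [[-31.1, -16.7, 12.6], np.float64(0.01)], [[-31.1, -16.7, 12.6], np.float64(0.01)]]
[[[-31.1, -16.7, 12.6], np.float64(0.01)], [[-31.1, -16.6, 12.6], np.float64(0.01)]]
```

View pics/w25.png

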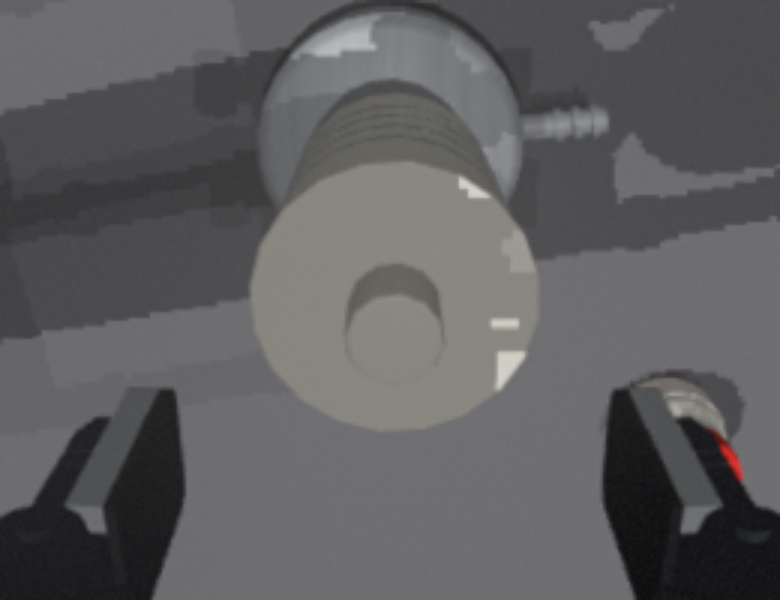

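Request:
drive_tool --steps '[[[-16,-8,0],0],[[-28,-15,0],0],[[-34,-18,6],0],[[-34,-18,14],0],[[-34,-18,18],0],[[-34,-19,20],0],[[-34,-19,20],0],[[-34,-18,18],0]]'

```text
time: 37.5
tool_pos: [0.5168, -0.0965, 0.151]
tcp_rot: [-2.218, -2.222, 0.002]
wrist_force: [0.0, 0.1, 0.7]
width: 0.803
```

Request:
drive_tool --steps '[[[-32,-17,15],0],[[-20,-11,10],0],[[-10,-5,4],0],[[0,0,0],0],[[0,0,0],0],[[0,0,0],0],[[0,0,0],0],[[0,0,0],0]]'

```text
time: 38.17
tool_pos: [0.4874, -0.1568, 0.1249]
tcp_rot: [2.217, 2.224, 0.001]
wrist_force: [-0.4, -0.1, 0.0]
width: 0.8
```

```bash
python3 -c "
from h import *
st()
i=bot.camera_info('wrist');im=bot.read_camera('wrist');np.save('w26i.npy',i,allow_pickle=True);st()
cv2.imwrite('pics/w26.png',im[:,:,::-1])
m=((im[:,:,0]>1.7*im[:,:,1].astype(int))&(im[:,:,0]>60)).astype(np.uint8);m[:120]=0;m[320:]=0
c=max(cv2.findContours(m,0,2)[0],key=cv2.contourArea)[:,0];print(c.min(0),c.max(0))
"
```

```text
t 38.17 pos [ 0.4874 -0.1568  0.1249] yaw 90.19 tilt z [ 1.6e-03 -3.0e-04 -1.0e+00] F [-0.4 -0.1  0. ] w 0.8 q [-0.36  0.05  2.06  0.    1.03 -0.36]
t 38.22 pos [ 0.4872 -0.1569  0.1248] yaw 90.19 tilt z [ 1.3e-03 -3.0e-04 -1.0e+00] F [ 0.  -0.8  0.7] w 0.799 q [-0.36  0.05  2.06  0.    1.03 -0.36]
[297 222] [297 222]
```

View pics/w26.png

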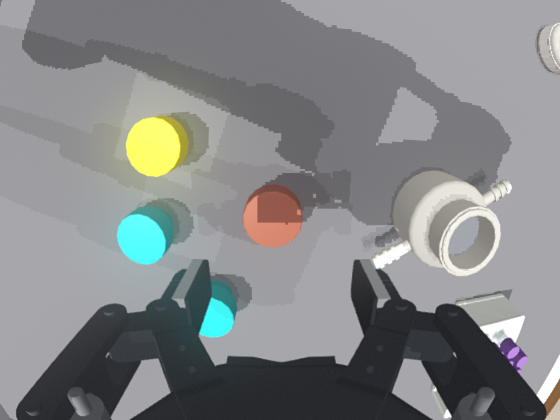

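```bash
python3 -c "
from h import *
im=cv2.imread('pics/w26.png')
cv2.imwrite('pics/w26c.png',np.hstack([cv2.resize(im[175:260,230:315],None,fx=4.7,fy=4.7,interpolation=cv2.INTER_CUBIC)[:399],cv2.resize(im[165:280,390:505],None,fx=3.47,fy=3.47,interpolation=cv2.INTER_CUBIC)[:399]]))"
```

```text
(no output)
```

View pics/w26c.png

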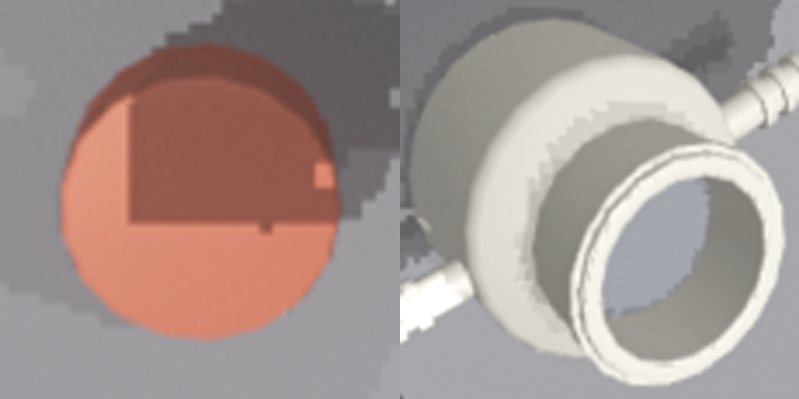

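```bash
python3 -c "
from h import *
i=np.load('w26i.npy',allow_pickle=True).item()
f=lambda x,y:onz(i,230+(x+.5)/4.7-.5,175+(y+.5)/4.7-.5,.04,True)
b=circ([f(61,209),f(340,209),f(200,78),f(200,340)]);print(b)
plan([b[0],b[1],.03],90)"
```

```text
(np.float64(0.48170825700208564), np.float64(-0.16124124662479267), np.float64(0.022162850199751928))
n 3 pos [ 0.4872 -0.1569  0.1248] yaw 90.19 D [ -5.5  -4.4 -94.8] T 0.19
[[[-1.4, -1.9, 31.6], np.float64(0.06)], [[-1.4, -1.9, 31.6], np.float64(0.06)], [[-1.4, -1.9, 31.6], np.float64(0.06)]]
```

Request:
drive_tool --steps '[[[-4.3,-5.4,6],0],[[0,0,18],0],[[0,0,22],0],[[0,0,22],0],[[0,0,16],0],[[0,0,10],0],[[0,0,5],0],[[0,0,3],0]]'

```text
time: 38.88
tool_pos: [0.4804, -0.1618, 0.0214]
tcp_rot: [-2.219, -2.223, 0.001]
wrist_force: [-0.0, -0.6, 0.4]
width: 0.8
```

Request:
drive_tool --steps '[[[0,0,2],0],[[0,0,1],0],[[0,0,0],0],[[0,0,0],0],[[0,0,0],0],[[0,0,0],0]]'

```text
time: 39.38
tool_pos: [0.4812, -0.1622, 0.0196]
tcp_rot: [2.219, 2.223, 0.001]
wrist_force: [-0.0, 0.2, 0.5]
width: 0.799
```

```bash
python3 -c "
from h import *
st()
i=bot.camera_info('wrist');im=bot.read_camera('wrist')
cv2.imwrite('pics/w27.png',cv2.resize(im[180:380,150:410],None,fx=3,fy=3)[:,:,::-1])"
```

```text
t 39.38 pos [ 0.4812 -0.1622  0.0196] yaw 90.09 tilt z [ 9.e-04 -4.e-04 -1.e+00] F [-0.   0.2  0.5] w 0.799 q [-0.37  0.18  2.14 -0.    0.82 -0.38]
```

View pics/w27.png

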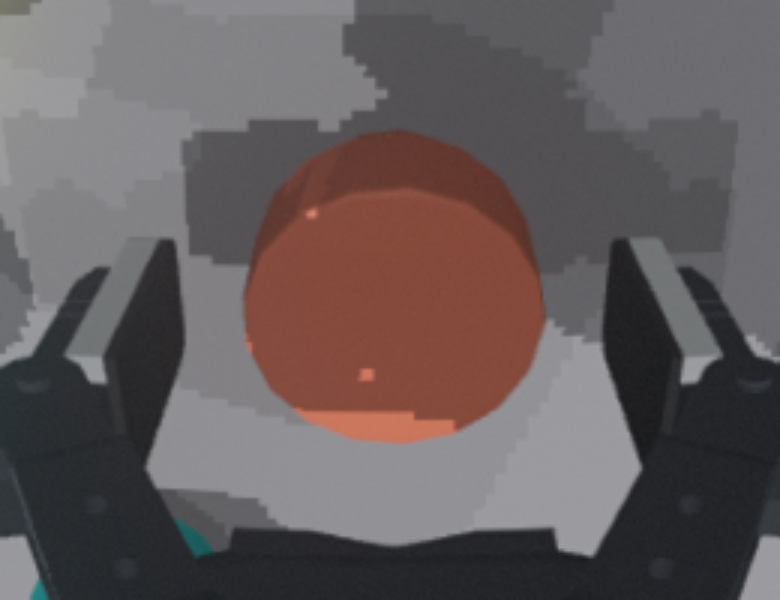

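Lined up around the brown-red bung. Shift 0.8 mm in +Y and grip.

Request:
drive_tool --steps '[[[0.8,0.3,0],0],[[0,0,0],0],[[0,0,0],0],[[0,0,0],0],[[0,0,0],0],[[0,0,0],0],[[0,0,0],0],[[0,0,0],0]]' --jaw 0.2 --force 30

```text
time: 40.1
tool_pos: [0.4815, -0.1613, 0.0196]
tcp_rot: [2.219, 2.223, 0.001]
wrist_force: [-0.1, 0.2, 6.0]
width: 0.521
```

```bash
python3 -c "
from h import *
st();plan([.625,-.167,.13],90)
i=bot.camera_info('wrist');im=bot.read_camera('wrist')
cv2.imwrite('pics/w28.png',cv2.resize(im[180:380,150:410],None,fx=3,fy=3)[:,:,::-1])"
```

```text
t 40.1 pos [ 0.4815 -0.1613  0.0196] yaw 90.09 tilt z [ 8.e-04 -2.e-04 -1.e+00] F [-0.1  0.2  6. ] w 0.521 q [-0.37  0.19  2.14  0.    0.82 -0.37]
n 5 pos [ 0.4815 -0.1613  0.0196] yaw 90.09 D [143.5  -5.7 110.4] T 0.09
[[[-1.2, 28.7, -22.1], np.float64(0.02)], [[-1.2, 28.7, -22.1], np.float64(0.02)], [[-1.2, 28.7, -22.1], np.float64(0.02)], [[-1.2, 28.7, -22.1], np.float64(0.02)], [[-1.1, 28.7, -22.1], np.float64(0.02)]]
```

View pics/w28.png

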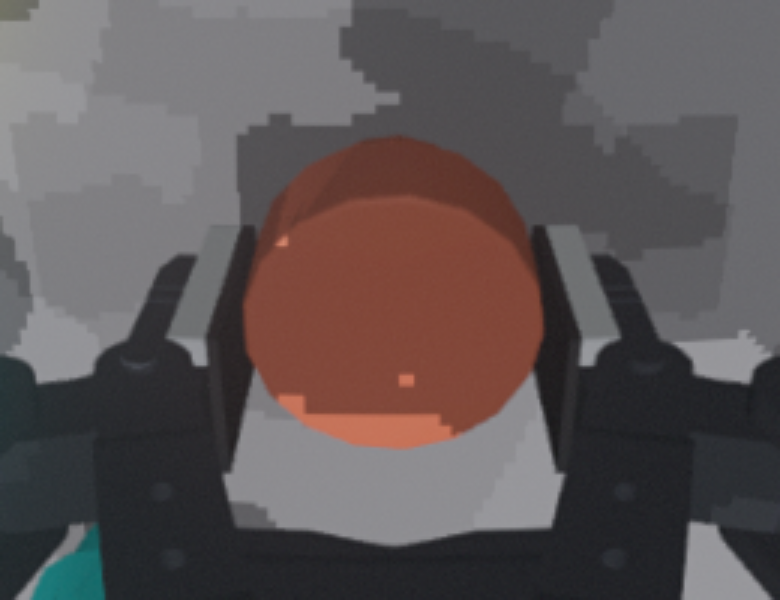

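Request:
drive_tool --steps '[[[0,0,-6],0],[[0,0,-16],0],[[0,0,-26],0],[[0,0,-30],0],[[-6,11,-26],0],[[-13,22,-16],0],[[-15,26,-10],0],[[-15,26,0],0]]'

```text
time: 40.82
tool_pos: [0.5685, -0.2112, 0.1527]
tcp_rot: [2.216, 2.22, 0.003]
wrist_force: [-0.1, -0.3, -0.6]
width: 0.516
```

Request:
drive_tool --steps '[[[-15,26,0],0],[[-12,20,0],0],[[-7,12,0],0],[[0,0,0],0],[[0,0,0],0],[[0,0,0],0],[[0,0,0],0],[[0,0,0],0]]'

```text
time: 41.48
tool_pos: [0.6232, -0.2434, 0.149]
tcp_rot: [-2.219, -2.223, 0.001]
wrist_force: [0.1, -0.2, -0.0]
width: 0.517
```

Request:
drive_tool --steps '[[[0,0,0],0],[[0,0,0],0],[[0,0,0],0]]'

```text
time: 41.73
tool_pos: [0.624, -0.2438, 0.1494]
tcp_rot: [2.219, 2.223, 0.0]
wrist_force: [0.5, -0.7, -0.8]
width: 0.518
```

```bash
python3 -c "
from h import *
st()
i=bot.camera_info('wrist');im=bot.read_camera('wrist');np.save('w29i.npy',i,allow_pickle=True);st()
cv2.imwrite('pics/w29.png',im[:,:,::-1])
p=proj(i,(.625,-.167,.08),True);print(p);x0,y0=int(p[0])-60,max(int(p[1])-60,0);print(x0,y0)
cv2.imwrite('pics/w29c.png',cv2.resize(im[y0:y0+120,x0:x0+120],None,fx=5,fy=5,interpolation=cv2.INTER_CUBIC)[:,:,::-1])"
```

```text
t 41.73 pos [ 0.624  -0.2438  0.1494] yaw 90.1 tilt z [ 2.e-04 -2.e-04 -1.e+00] F [ 0.5 -0.7 -0.8] w 0.518 q [-0.41  0.31  1.7  -0.    1.13 -0.41]
t 41.78 pos [ 0.6241 -0.2439  0.1493] yaw 90.1 tilt z [ 2.e-04 -1.e-04 -1.e+00] F [ 0.1  0.5 -0.3] w 0.52 q [-0.41  0.31  1.7  -0.    1.13 -0.41]
[281.60066695 108.98247318]
221 48
```

View pics/w29.png

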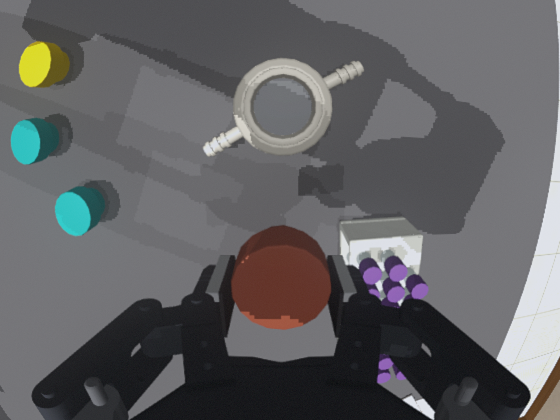

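View pics/w29c.png

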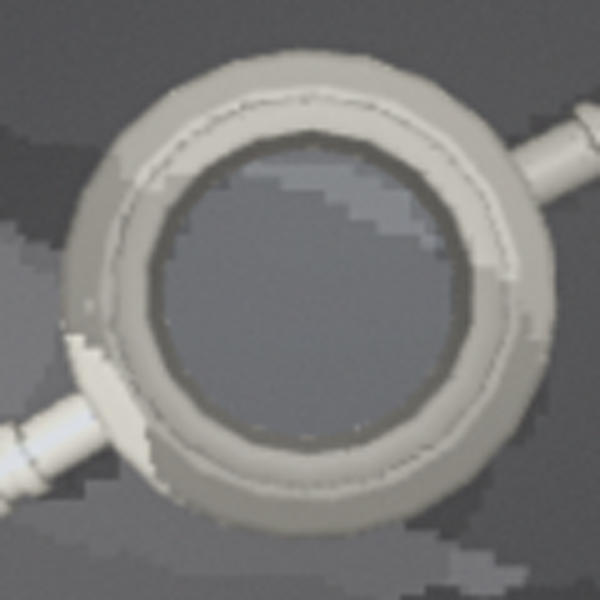

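```bash
python3 -c "
from h import *
i=np.load('w29i.npy',allow_pickle=True).item()
f=lambda x,y:onz(i,221+(x+.5)/5-.5,48+(y+.5)/5-.5,.08,True)
b=circ([f(149,290),f(474,290),f(311,130),f(311,451)]);print(b)
# held bung top centre: u 231.5..331, v 226?..; top at TCP+.0204
plan([b[0],b[1],.11],90)"
```

```text
(np.float64(0.6258502886773543), np.float64(-0.1648196299575116), np.float64(0.021089095887088505))
n 3 pos [ 0.6241 -0.2439  0.1493] yaw 90.1 D [  1.8  79.  -39.3] T 0.1
[[[26.4, 0.6, 13.1], np.float64(0.03)], [[26.4, 0.6, 13.1], np.float64(0.03)], [[26.4, 0.6, 13.1], np.float64(0.03)]]
```

Request:
drive_tool --steps '[[[16,0.4,0],0],[[28,0.6,0],0],[[22,0.5,6],0],[[10,0.3,8],0],[[3,0,8],0],[[0,0,6],0],[[0,0,4],0],[[0,0,2],0]]'

```text
time: 42.45
tool_pos: [0.6252, -0.1657, 0.1137]
tcp_rot: [-2.219, -2.222, 0.002]
wrist_force: [0.0, 0.7, -0.6]
width: 0.516
```

Request:
drive_tool --steps '[[[0,0,0],0],[[0,0,0],0],[[0,0,0],0],[[0,0,0],0],[[0,0,0],0],[[0,0,0],0]]'

```text
time: 42.95
tool_pos: [0.6261, -0.1652, 0.1155]
tcp_rot: [2.219, 2.223, 0.0]
wrist_force: [-1.2, -1.0, 0.3]
width: 0.514
```

```bash
python3 -c "
from h import *
st();plan([.6258,-.1648,.105],90)
i=bot.camera_info('wrist');im=bot.read_camera('wrist');st()
cv2.imwrite('pics/w30.png',cv2.resize(im[130:330,150:410],None,fx=3,fy=3)[:,:,::-1])"
```

```text
t 42.95 pos [ 0.6261 -0.1652  0.1155] yaw 90.08 tilt z [ 6.e-04 -2.e-04 -1.e+00] F [-1.2 -1.   0.3] w 0.514 q [-0.3   0.3   1.78 -0.    1.06 -0.3 ]
n 1 pos [ 0.6261 -0.1652  0.1155] yaw 90.08 D [ -0.3   0.4 -10.5] T 0.08
[[[0.4, -0.3, 10.5], np.float64(0.08)]]
t 43.0 pos [ 0.626  -0.1651  0.1154] yaw 90.09 tilt z [ 5.e-04 -2.e-04 -1.e+00] F [ 0.  -0.1 -0.5] w 0.519 q [-0.3   0.3   1.78 -0.    1.06 -0.3 ]
```

View pics/w30.png

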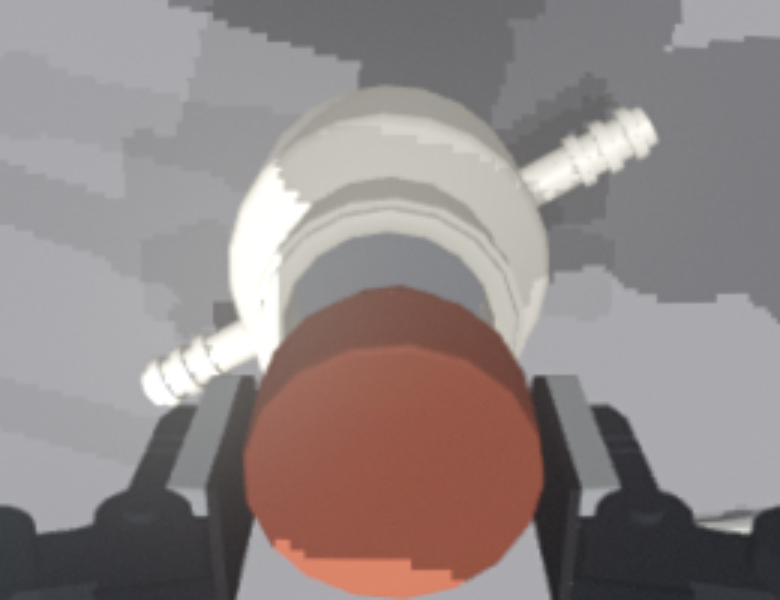

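Request:
drive_tool --steps '[[[0.2,-0.2,3],0],[[0,0,3],0],[[0,0,3],0],[[0,0,3],0],[[0,0,2.5],0],[[0,0,2.5],0],[[0,0,2],0],[[0,0,0],0]]'

```text
time: 43.67
tool_pos: [0.6252, -0.1646, 0.0953]
tcp_rot: [-2.219, -2.223, 0.001]
wrist_force: [-0.1, 0.9, -0.8]
width: 0.518
```

```bash
python3 -c "
from h import *
st()"
```

```text
t 43.67 pos [ 0.6252 -0.1646  0.0953] yaw 90.09 tilt z [-1.1e-03  3.0e-04 -1.0e+00] F [-0.1  0.9 -0.8] w 0.518 q [-0.3   0.32  1.79 -0.    1.03 -0.3 ]
```

Request:
drive_tool --steps '[[[0,0.2,2.5],0],[[0,0,2.5],0],[[0,0,2.5],0],[[0,0,2],0],[[0,0,1.5],0],[[0,0,1],0],[[0,0,0.5],0],[[0,0,0],0]]'

```text
time: 44.33
tool_pos: [0.6258, -0.1648, 0.0835]
tcp_rot: [-2.22, -2.223, 0.0]
wrist_force: [-0.1, -0.4, -0.9]
width: 0.515
```

```bash
python3 -c "
from h import *
st()"
```

```text
t 44.33 pos [ 0.6258 -0.1648  0.0835] yaw 90.09 tilt z [-1.e-04  0.e+00 -1.e+00] F [-0.1 -0.4 -0.9] w 0.515 q [-0.3   0.34  1.8  -0.    1.01 -0.3 ]
```

Request:
drive_tool --steps '[[[0,0,0.7],0],[[0,0,0.7],0],[[0,0,0.7],0],[[0,0,0.5],0],[[0,0,0],0],[[0,0,0],0]]'

```text
time: 44.83
tool_pos: [0.626, -0.1648, 0.0815]
tcp_rot: [2.219, 2.223, 0.0]
wrist_force: [-1.8, 0.1, 3.1]
width: 0.513
```

```bash
python3 -c "
from h import *
st()"
```

```text
t 44.83 pos [ 0.626  -0.1648  0.0815] yaw 90.09 tilt z [ 3.e-04 -1.e-04 -1.e+00] F [-1.8  0.1  3.1] w 0.513 q [-0.3   0.34  1.8  -0.    1.   -0.3 ]
```

Request:
drive_tool --steps '[[[0,0,0],0],[[0,0,0],0],[[0,0,0],0],[[0,0,0],0],[[0,0,-6],0],[[0,0,-14],0],[[0,0,-20],0],[[0,0,-25],0]]' --jaw 0.8

```text
time: 45.5
tool_pos: [0.6248, -0.1645, 0.146]
tcp_rot: [-2.218, -2.221, 0.002]
wrist_force: [-0.2, 0.6, -0.1]
width: 0.803
```

Request:
drive_tool --steps '[[[0,0,-15],0],[[0,0,0],0],[[0,0,0],0],[[0,0,0],0]]'

```text
time: 45.83
tool_pos: [0.6254, -0.1646, 0.1607]
tcp_rot: [-2.219, -2.223, 0.0]
wrist_force: [0.5, 0.6, -0.7]
width: 0.797
```

```bash
python3 -c "
from h import *
st()
im=bot.read_camera('wrist');cv2.imwrite('pics/w31.png',im[:,:,::-1])
im=bot.read_camera('side');cv2.imwrite('pics/s31.png',cv2.resize(im[80:380,80:440],None,fx=2,fy=2,interpolation=cv2.INTER_CUBIC)[:,:,::-1])"
```

```text
t 45.83 pos [ 0.6254 -0.1646  0.1607] yaw 90.09 tilt z [-6.e-04  2.e-04 -1.e+00] F [ 0.5  0.6 -0.7] w 0.797 q [-0.3   0.26  1.74  0.    1.14 -0.3 ]
```

View pics/w31.png

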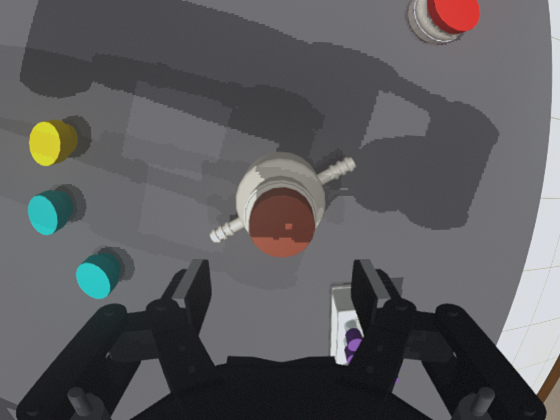

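View pics/s31.png

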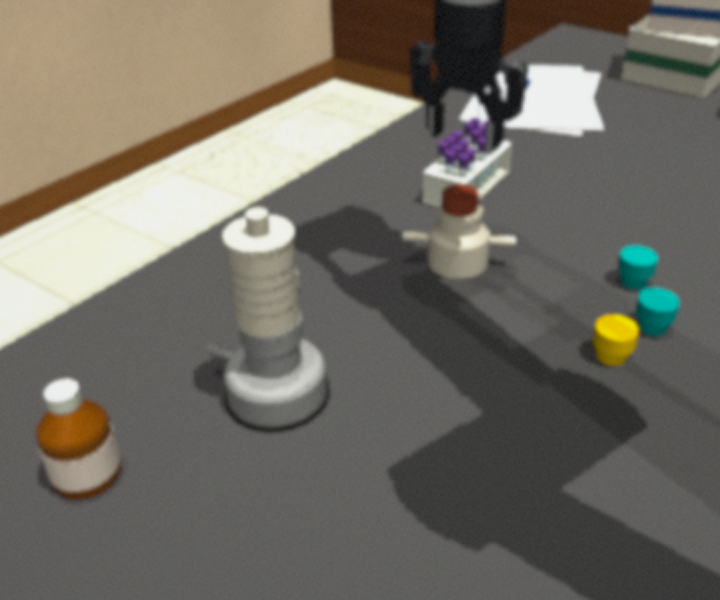

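```bash
python3 -c "
from h import *
i=bot.camera_info('side')
c=lambda p:(2*(proj(i,p)-[80,80])).round(0)
print('knob top',c((.649,.148,.214)),'flange/rim',c((.649,.148,.194)),'dish underside',c((.649,.148,.075)),'bung top',c((.626,-.165,.102)))
a=cv2.imread('pics/side0.png').astype(int);b=cv2.imread('pics/s31.png')
b=bot.read_camera('side')[:,:,::-1].astype(int)
for n,(x,y,w,h) in dict(bottle=(90,265,60,70),cup=(200,195,35,40),rack=(290,140,30,45)).items():
    print(n,np.abs(a-b)[y:y+h,x:x+w].mean().round(2))
cv2.imwrite('pics/cmp.png',np.hstack([cv2.resize(z[120:340,80:360].astype(np.uint8),None,fx=1.42,fy=1.42) for z in(a,b)]))
"
```

```text
knob top [256. 212.] flange/rim [259. 231.] dish underside [271. 336.] bung top [460. 191.]
bottle 1.66
cup 53.6
rack 20.39
```

View pics/cmp.png

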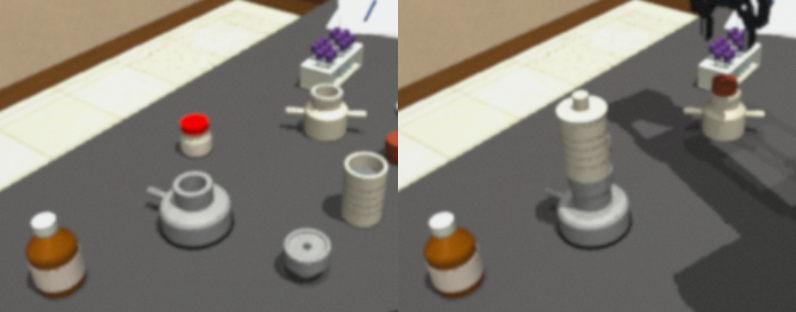

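```bash
python3 -c "
from h import *
b=bot.read_camera('top')[:,:,::-1];a=cv2.imread('pics/top0.png')
cv2.imwrite('pics/top9.png',np.hstack([cv2.resize(z[110:270,130:450],None,fx=1.24,fy=1.24) for z in(a,b)]))
for z in(a,b):
    m=(z[:,:,2]>200)&(z[:,:,1]<60);y,x=np.nonzero(m);print('red cap',x.mean().round(2),y.mean().round(2))
st()"
```

```text
red cap 270.5 131.03
red cap 270.5 131.03
t 46.03 pos [ 0.6248 -0.1644  0.1593] yaw 90.09 tilt z [-2.8e-03  9.0e-04 -1.0e+00] F [-0.6 -0.5 -0.9] w 0.799 q [-0.3   0.26  1.74  0.    1.14 -0.3 ]
```

View pics/top9.png

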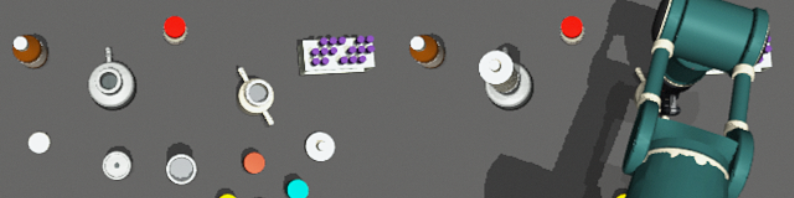

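Everything is in place, and the cup and bottle have not moved. I'm handing the job in.

```bash
python3 -c "
from workcell import bot
print(bot.finish_job())"
```

```text
the job is handed in; nothing more can be done
None
```

The filtration unit is back together, in the order asked: head in the receiver port, plate in the recess, funnel on the head, lid on the funnel, and the brown-red bung in the trap neck. I handed it in at about 46 s, with the gripper open and clear of everything.

**One problem:** the first try at seating the head caught on the port rim, with about 61 N up and 29 N sideways on the wrist. That is under the 120 N limit. The arm was still swaying from too fast a descent, so I backed off, let it settle and seated the head slowly. From then on I let the arm settle before each final lowering.

**Seating:** each part stopped within about 0.5 mm of the height worked out for fully home. The contact force was under 5 N, about 3 N for the plate. The last side view shows the stack and bung upright, at the pixels expected for those heights.

**Bystanders:** the red cup cap is at the same pixel as at the start, and the bottle area looks unchanged. The side-view comparison differed for the cup and the rack. The cup is hidden behind the stack there. Gripper or bung overlap probably explains the rack; by eye it stands where it was, but I did not measure it without obstruction.

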